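# Fetch the record clamp from behind the bookends

## Robot

A 6-joint arm with a two-finger parallel gripper is mounted at the origin on the work surface. World frame = base frame: x ahead of the robot, y to its left, z up, the work surface at z = 0. Lengths are in mm, angles in rad, forces in N, time in s.
With the tool pointing down it reaches from about 275 to 750 mm from the base axis. Payload 10.2 kg.
Tool frame: the origin (TCP) lies at the very end of the fingers, on their centre line; the grasp point (between the pads) lies 19 mm behind it (ctrl.pinch_z is the distance from the TCP to the grasp point, in mm); y points along the fingers, z is the direction in which the jaws open and shut, and the axes are right-handed (so a half turn about y gives the same grasp; the last joint's range is limited). The gripper opens to 85 mm and grips with 20 to 120 N. Pads are 22 mm wide; open, the fingers measure 114 mm over their backs; the gripper's body (76 mm by 85 mm) begins 54 mm behind the grasp point. The pads swing forward as they close: fully open they stand 13 mm farther back than shut.
Start: joints at [-1.387, 0.313, 1.498, -0, 1.331, -0.223], TCP at [207.716, -482.167, 231.294] pointing down, gripper open.
Joint ranges: [-2.94, 2.94], [-0.97, 2.17], [0.19, 2.56], [-1.23, 4.37], [0.02, 3.11], [-2.88, 2.88]. Speed limits (rad/s): [2.39, 2.39, 3.01, 3.14, 3.14, 3.14].

## Interface

Orientations are given as a unit quaternion [w, x, y, z].
In Python, from rig import sense, eyes, ctrl gives the robot as it stands. The module is installed in compiled form; this text tells all that it offers.
- The arm moves only by the shell command python3 -m handwheel 'ROWS' [FORCE]. ROWS is JSON, a list of rows, each an object of numbers: "grip": the finger opening in mm, from 0 to 85.4; "tx", "ty", "tz": the shift along the tool's x, y, z in mm; "wx", "wy", "wz": the turn, a rotation vector about the tool's x, y, z in rad. In form: [{"grip": .., "tx": .., "ty": .., "tz": .., "wx": .., "wy": .., "wz": ..}, ...]. A call has 1 to 10 rows; each row shifts and turns the commanded pose from where the row before left it, along the tool's axes as they then stand; what a row does not reach is not made up. A row lasts 1/12 s, in which the tool goes at most 41.7 mm and 7.16 degrees, less where a joint would pass 70% of its speed; a pose out of reach is approached as far as the arm can. A call is refused whole if a number of a shift passes 41.7 or a number of a turn 0.125, either way. A call with a gripper value outside its range is refused whole. The fingers move at their own pace and stop on an object; FORCE is the grip in N (left out, the last holds). Time passes only in rows, so rows that do not move let the fingers close. It gives the time, the measured TCP pose, the force and the opening at its end, in the units of the state.
- sense(): the state, without advancing time (a new reading comes with each control period).
- eyes.capture(name): name is "scene" or "side" or "wrist"; returns a dict with "pixels" (480x640x3 uint8, red, green, blue), "mtx" (3x3 intrinsics, pixels), "R" (3x3) and "t" (3): a world point X has camera coordinates R X + t. Camera axes: x right, y down, z forward; pixel columns grow to the right and rows downward; lengths in mm; the calibration is good to about 2 mm. A picture is of the moment at which its call begins. There is no depth.
- ctrl.finish_job(): hands the job in, once; it reports no verdict.
The state is a dict: "time_s": time; "joints": joint angles; "dq": joint speeds; "tau": joint torques, N m; "eef_pos": TCP position; "ee_rot": TCP orientation; "force": force on the tool from outside, world axes, zero at the start; "wrist_torque": the same for the moment, N m; "grip_width": opening from 0.0 (shut) to 1.0 (fully open).
Only numpy, scipy, OpenCV 4.12 (cv2) and the standard library are available. Lean on these libraries where they do the work, as an engineer would, in place of code of your own. Each camera call takes 0.05 s, during which the arm holds its last target.

## Task

The record clamp has ended up behind the two bookends: first stand both bookends on the grey mat without shifting the clamp, then put the clamp upright in its open clear box, and only then stand each bookend back on its own pad just as it stood before (bare steel on the cork pad, blue on the blue pad). Set things down rather than dropping them, and leave the small black stylus gauge and the wooden remote where they are.

Things in the scene. Friction and masses are not known exactly. Their poses are not given: they have to be found in the camera images.
- steel_bookend_mid (a point): Bare silver-grey L-shaped steel bookend, 0.36 kg, 130 mm tall, on the cork pad. Upright wall 12 mm thick (x), 85 wide (y); foot 5 mm thick, 85 wide, from 6 mm behind (+x) to 54 mm in front (-x) of the wall's middle. Point: middle of the wall, 65 mm above the underside; x across the wall, foot to -x. Grip the wall's top 30 mm from above across its 12 mm.
- blue_bookend_mid (a point): Blue-painted L-shaped steel bookend, 0.36 kg, 130 mm tall, on the blue pad. Upright wall 12 mm thick (x), 85 wide (y); foot 5 mm thick, 85 wide, from 6 mm behind (+x) to 54 mm in front (-x) of the wall's middle. Point: middle of the wall, 65 mm above the underside; x across the wall, foot to -x. Grip the wall's top 30 mm from above across its 12 mm.
- clamp_knob (a point): Record clamp, 0.3 kg: aluminium disc 56 mm across, 22 high, with a dark round knob 32 mm across on top, 66 mm tall in all. Point: on its axis in the knob, where to grip, 48 mm above the underside; z is its axis. It starts on the riser just behind (+x of) the bookends, too near these tall walls for a gripper to get down to it.
- steel_pad: Cork pad, fixed, 90 (x) by 95 (y) by 3 mm, on a dark wooden riser: home of the bare steel bookend. Origin: middle of its underside. The bookend stands square on it towards the rear (a strip of pad shows in front), foot to the pad's -x, the wall's middle point 35 mm to +x of this origin and 68 mm above it.
- blue_pad: Blue felt pad, fixed, 90 (x) by 95 (y) by 3 mm, on a dark wooden riser: home of the blue bookend. Origin: middle of its underside. The bookend stands square on it towards the rear (a strip of pad shows in front), foot to the pad's -x, the wall's middle point 35 mm to +x of this origin and 68 mm above it.
- clamp_box: Clear acrylic box with green floor, fixed, 98 mm square outside, 90 inside, walls 24 high, floor 4 thick. Origin: centre of its underside; the clamp stands on the floor, so its knob point ends 52 mm above the origin. The clear lid is fixed open: hinged at the +x rim, it rises to about 120 mm, leaning away from the box. Close the fingers along the box's y there.
- mat: Grey felt mat with a thin white line along each long side, fixed, 210 mm (x) by 130 mm (y), 3 mm thick: the side area where both bookends wait. Origin at the centre of its underside. There is room for the two bookends one behind the other along x (uprights 95 mm apart).
- gauge: Black plastic stylus gauge, loose, 62 mm (x) by 26 mm, 19 mm high, lying on the riser beside the clamp; not to be moved. Origin at the centre of its underside.
- remote: Small wooden speaker remote with a black rubber button, loose, 85 mm (x) by 36 mm, 19 mm high, lying on the riser on the other side of the clamp; not to be moved. Origin at the centre of its underside.
There are look-alikes about, which are no part of the job. Leave any purple look-alike of the part that bears blue_bookend_mid alone.

How it is judged (in metres and radians):
On the way, in this order (a step that is already met when the one before it is completed fails the run):
1. both bookends stand released on the grey mat, the clamp still where it was (within 20 mm) (x of steel_bookend_mid in the frame of mat between -0.105 and 0.105 m and y of steel_bookend_mid in the frame of mat between -0.065 and 0.065 m and z of steel_bookend_mid in the frame of mat between 0.062 and 0.074 m and angle between each of steel_bookend_mid, blue_bookend_mid's own z axis and vertical below 0.1 rad and contact force between the fingers and steel_bookend below 0.3 N and linear speed of each of steel_bookend, blue_bookend below 0.02 m/s and x of blue_bookend_mid in the frame of mat between -0.105 and 0.105 m and y of blue_bookend_mid in the frame of mat between -0.065 and 0.065 m and z of blue_bookend_mid in the frame of mat between 0.062 and 0.074 m and contact force between the fingers and blue_bookend below 0.3 N and distance of clamp_knob from where it was at the start of the episode below 0.02 m), for 0.2 s.
2. the clamp stands released in its box while both bookends still stand on the mat (horizontal distance between clamp_knob and clamp_box below 0.02 m and z of clamp_knob in the frame of clamp_box between 0.047 and 0.058 m and angle between each of clamp_knob, steel_bookend_mid, blue_bookend_mid's own z axis and vertical below 0.1 rad and contact force between the fingers and clamp below 0.3 N and linear speed of each of clamp, steel_bookend, blue_bookend below 0.02 m/s and x of steel_bookend_mid in the frame of mat between -0.105 and 0.105 m and y of steel_bookend_mid in the frame of mat between -0.065 and 0.065 m and z of steel_bookend_mid in the frame of mat between 0.062 and 0.074 m and contact force between the fingers and steel_bookend below 0.3 N and x of blue_bookend_mid in the frame of mat between -0.105 and 0.105 m and y of blue_bookend_mid in the frame of mat between -0.065 and 0.065 m and z of blue_bookend_mid in the frame of mat between 0.062 and 0.074 m and contact force between the fingers and blue_bookend below 0.3 N), for 0.2 s.
At the end, for the whole second after the job is handed in: Clamp upright on its box floor, axis within 20 mm of centre; steel bookend on the cork pad, blue on the blue pad, upright, within 15 mm of its place each way and 0.2 rad, foot to the pad's -x; gauge and remote within 20 mm of their starts; all released and at rest (horizontal distance between clamp_knob and clamp_box below 0.02 m and z of clamp_knob in the frame of clamp_box between 0.047 and 0.058 m and angle between each of clamp_knob, steel_bookend_mid, blue_bookend_mid's own z axis and vertical below 0.1 rad and contact force between the fingers and clamp below 0.3 N and linear speed of each of clamp, steel_bookend, blue_bookend below 0.02 m/s and x of steel_pad in the frame of steel_bookend_mid between -0.05 and -0.02 m and y of steel_pad in the frame of steel_bookend_mid between -0.015 and 0.015 m and z of steel_pad in the frame of steel_bookend_mid between -0.074 and -0.062 m and angle between the x axis of steel_bookend_mid and the x axis of steel_pad, either way round below 0.2 rad and contact force between the fingers and steel_bookend below 0.3 N and x of blue_pad in the frame of blue_bookend_mid between -0.05 and -0.02 m and y of blue_pad in the frame of blue_bookend_mid between -0.015 and 0.015 m and z of blue_pad in the frame of blue_bookend_mid between -0.074 and -0.062 m and angle between the x axis of blue_bookend_mid and the x axis of blue_pad, either way round below 0.2 rad and contact force between the fingers and blue_bookend below 0.3 N and distance of each of gauge, remote from where it was at the start of the episode below 0.02 m); the robot touches nothing.
It fails at once if the gauge is shifted by more than 20 mm (distance of gauge from where it was at the start of the episode above 0.02 m).
It fails at once if the remote is shifted by more than 20 mm (distance of remote from where it was at the start of the episode above 0.02 m).
It fails at once if the bare steel bookend is dropped (or knocked flying): moving faster than 0.5 m/s while the fingers do not touch it (contact force between the fingers and steel_bookend below 0.05 N and linear speed of steel_bookend above 0.5 m/s).
It fails at once if the blue bookend is dropped (or knocked flying): moving faster than 0.5 m/s while the fingers do not touch it (contact force between the fingers and blue_bookend below 0.05 N and linear speed of blue_bookend above 0.5 m/s).
It fails at once if the clamp is dropped (or knocked flying): moving faster than 0.5 m/s while the fingers do not touch it (contact force between the fingers and clamp below 0.05 N and linear speed of clamp above 0.5 m/s).
It also fails if it takes over 101 s, if anything falls off the work surface, if the arm or the gripper's body presses on something with over 40 N, if the wrist force passes 120 N, or if a joint passes its speed limit or range.

## Working session

There is one attempt and no reset: what is moved stays moved. The work goes in short steps, Python scripts to look and compute and a shell command to move; the robot and the scene stay as the last step left them, time stands still between calls to the robot, and variables do not carry over. Pictures are saved under pics/ and viewed, and the job is handed in when it is done.

```bash
mkdir -p pics; cat > h.py <<'E'
import numpy as np, cv2
from rig import sense, eyes, ctrl
def cap(n,fn=None):
    d=eyes.capture(n)
    if fn: cv2.imwrite('pics/'+fn,d['pixels'][:,:,::-1])
    return d
def ray(d,u,v,z):
    K=np.array(d['mtx']);R=np.array(d['R']);t=np.array(d['t']).ravel()
    c=-R.T@t; r=R.T@np.linalg.solve(K,[u,v,1.0]); return c+r*(z-c[2])/r[2]
def proj(d,X):
    p=np.array(d['mtx'])@(np.array(d['R'])@np.array(X,float)+np.array(d['t']).ravel()); return p[:2]/p[2]
E
python3 - <<'E'
from h import *
for n in ['scene','side','wrist']:
    d=cap(n,n+'0.png'); print(n,-np.array(d['R']).T@np.array(d['t']).ravel(), np.array(d['R'])[2])
s=sense();print(s['time_s'],s['ee_rot'],s['eef_pos'],s['grip_width'],s['force'],ctrl.pinch_z)
E
```

```text
scene [813.23592787 390.08574929 969.86369505] [-0.3283819  -0.4006239  -0.85537466]
side [ 86.06859129 688.3802127  600.70965966] [ 0.41679638 -0.75251011 -0.50991108]
wrist [ 284.78500318 -448.34979727  373.88332496] [-0.30258254 -0.12889465 -0.9443675 ]
0.15 [ 0.14282702 -0.14282792  0.69286693 -0.69219653] [ 207.6652571  -481.97914206  230.86854165] 0.9996543730640022 [ 0.53048818 -1.39798648  0.68613167] 18.700000000000003
```

View pics/scene0.png

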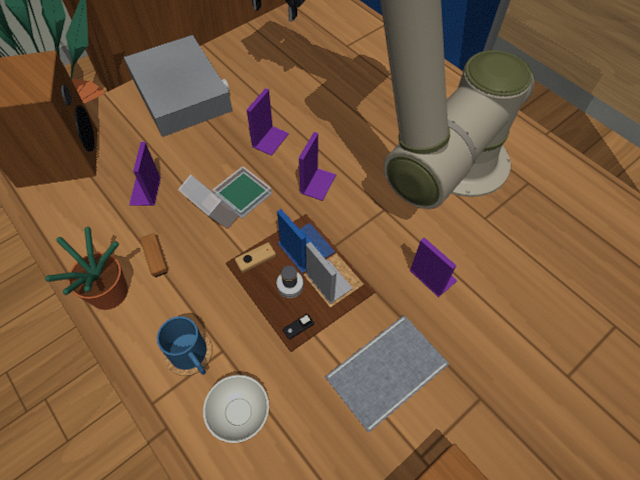

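View pics/side0.png

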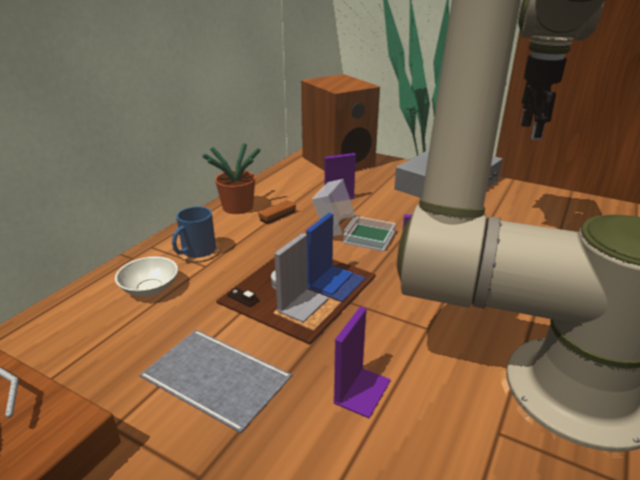

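View pics/wrist0.png

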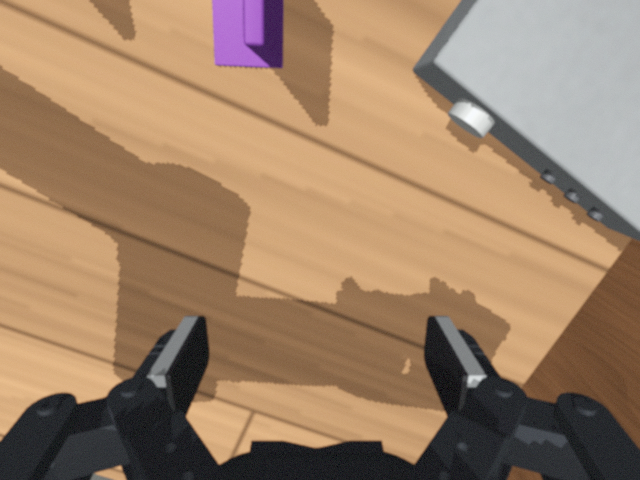

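The scene view shows the steel bookend at about (320,275), the blue one at (292,240), the clamp at (289,283), the mat at (387,373) and the box at (240,192). Four purple look-alikes stand at (262,122), (315,167), (145,175) and (433,268). I'll enlarge both views to confirm these and measure them.

```bash
python3 - <<'E'
import cv2
a=cv2.imread('pics/scene0.png');cv2.imwrite('pics/sceneA.png',cv2.resize(a[200:360,210:400],None,fx=4,fy=4,interpolation=cv2.INTER_CUBIC)[:600])
cv2.imwrite('pics/sceneB.png',cv2.resize(a[150:240,160:300],None,fx=5,fy=5,interpolation=cv2.INTER_CUBIC))
a=cv2.imread('pics/side0.png');cv2.imwrite('pics/sideA.png',cv2.resize(a[200:350,210:400],None,fx=4,fy=4,interpolation=cv2.INTER_CUBIC))
E
```

```text
(no output)
```

View pics/sceneA.png

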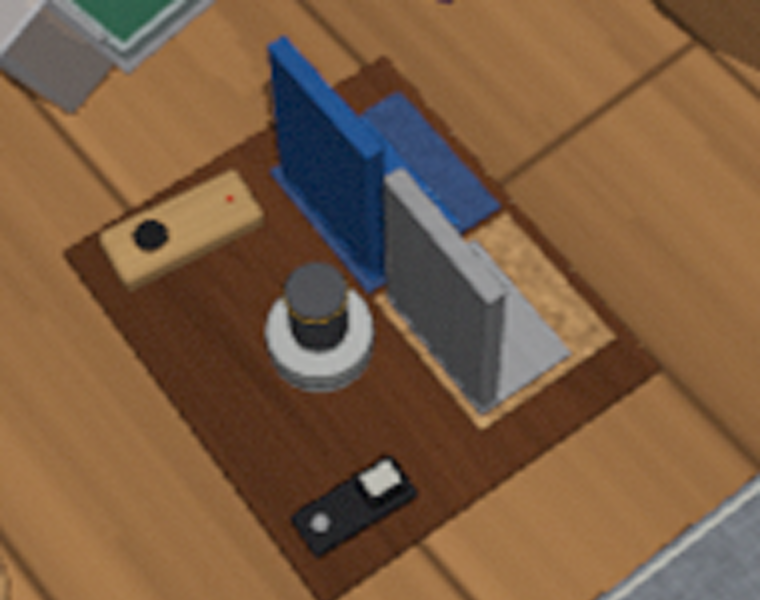

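View pics/sceneB.png

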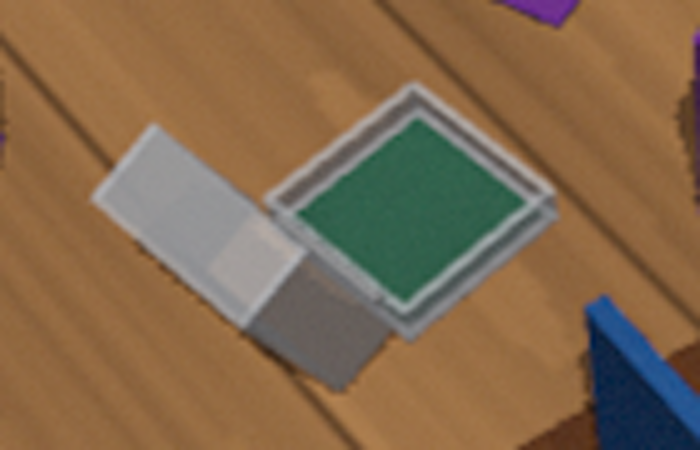

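View pics/sideA.png

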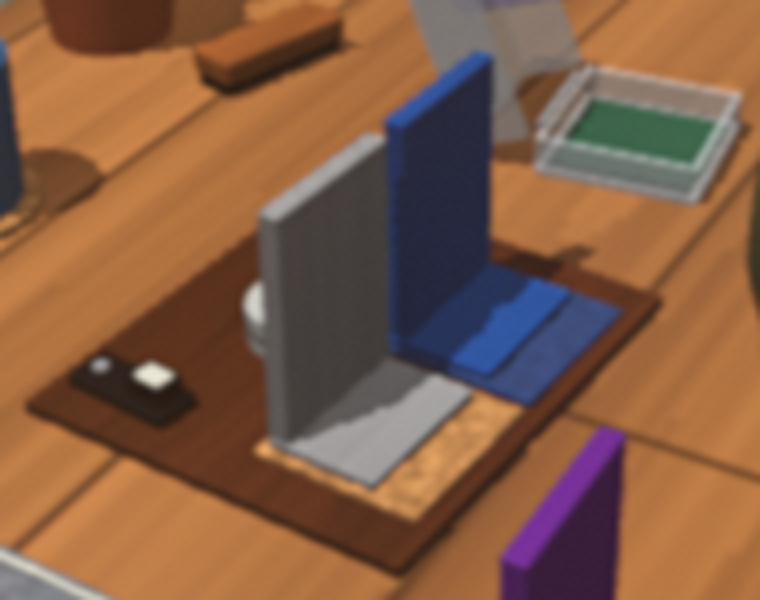

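```bash
cat >> h.py <<'E'
def tri(d1,p1,d2,p2):
    P=[np.array(d['mtx'])@np.c_[np.array(d['R']),np.array(d['t']).ravel()] for d in (d1,d2)]
    X=cv2.triangulatePoints(P[0],P[1],np.array(p1,float).reshape(2,1),np.array(p2,float).reshape(2,1))[:,0]
    X=X[:3]/X[3]; return X, np.linalg.norm(proj(d1,X)-p1)+np.linalg.norm(proj(d2,X)-p2)
E
python3 - <<'E'
from h import *
import pickle
a=cap('scene');b=cap('side'); pickle.dump((a,b),open('cams.pkl','wb'))
S=lambda u,v:(210+u/4,200+v/4)
T=S
pts={'riser+y+x':((330,598),(30,405)),'riser+y-x':((660,375),(400,570)),'riser-y-x':((385,60),(660,300)),
'steel top +y,-x':((505,285),(281,219)),'steel top +y,+x':((490,303),(262,213)),'steel top -y':((405,168),(387,141)),
'blue top +y -x':((384,150),(403,124)),'blue top +y+x':((372,160),(387,122)),'blue top-y -x':((287,38),(492,60)),
'steel pad +y-x':((614,335),(415,520)),'steelpad -y-x':((508,213),(522,408)),'bluepad +y-x':((499,206),(527,402)),'bluepad -y-x':((398,94),(621,311))}
for k,(p,q) in pts.items():
    X,e=tri(a,S(*p),b,T(*q)); print(k,X.round(1),round(e,2))
E
```

```text
riser+y+x [637.2 111.9   5.4] 0.35
riser+y-x [424.2 125.4   3.6] 2.47
riser-y-x [ 409.8 -122.9    3.1] 0.58
steel top +y,-x [504.2  84.2 138.4] 0.48
steel top +y,+x [514.7  85.5 138. ] 1.09
steel top -y [499.    4.3 138.3] 0.24
blue top +y -x [500.  -10.6 139.1] 1.18
blue top +y+x [508.1 -10.  138.4] 0.88
blue top-y -x [495.9 -93.3 137.1] 0.14
steel pad +y-x [430.9  96.3   9.1] 0.25
steelpad -y-x [425.7   4.   11.3] 0.35
bluepad +y-x [426.3  -2.8  10.3] 0.17
bluepad -y-x [420.8 -97.5   7.7] 0.63
```

```bash
python3 - <<'E'
from h import *
import pickle
a,b=pickle.load(open('cams.pkl','rb'))
def rect(d,mask,z,name):
    cs,_=cv2.findContours(mask,cv2.RETR_EXTERNAL,cv2.CHAIN_APPROX_NONE)
    for c in sorted(cs,key=cv2.contourArea)[::-1][:4]:
        if cv2.contourArea(c)<60: continue
        P=np.array([ray(d,*p[0],z)[:2] for p in c],np.float32)
        r=cv2.minAreaRect(P); print(name,cv2.boundingRect(c),np.round(r[0],1),np.round(r[1],1),round(r[2],1))
for n,d in (('scene',a),('side',b)):
    im=d['pixels'];h=cv2.cvtColor(im,cv2.COLOR_RGB2HSV)
    g=cv2.inRange(h,(0,0,90),(180,45,255)); g=cv2.morphologyEx(g,cv2.MORPH_CLOSE,np.ones((3,3)))
    roi=np.zeros_like(g)
    if n=='scene': roi[305:440,320:460]=255
    else: roi[325:440,130:300]=255
    rect(d,g&roi,3,n+' mat')
    gr=cv2.inRange(h,(65,60,30),(90,255,255)); roi[:]=0
    if n=='scene': roi[160:220,205:285]=255
    else: roi[205:260,335:400]=255
    rect(d,gr&roi,4,n+' box floor')
    pu=cv2.inRange(h,(125,80,30),(150,255,255)); 
    cs,_=cv2.findContours(pu,cv2.RETR_EXTERNAL,cv2.CHAIN_APPROX_NONE)
    for c in cs:
        if cv2.contourArea(c)>100:
            c=c[:,0]; lo=c[c[:,1].argmax()]; hi=c[c[:,1].argmin()]
            print(n,'purple',lo,ray(d,*lo,5).round(),hi,ray(d,*hi,130).round())
# clamp: knob top centre at 72, scene crop (317,283)
print('knob top',ray(a,210+316/4,200+283/4,72).round(1))
# disc top rim, z=28
for u,v in ((266,330),(373,330),(319,374)): print('disc',ray(a,210+u/4,200+v/4,28).round(1))
S=lambda u,v:(210+u/4,200+v/4)
print('gauge',[ray(a,*S(*p),25).round(0) for p in ((293,520),(390,457),(415,490),(318,552))])
print('remote',[ray(a,*S(*p),25).round(0) for p in ((100,240),(237,172),(262,210),(130,285))])
B=lambda u,v:(160+u/5,150+v/5)
print('box rim z24',[ray(a,*B(*p),24).round(1) for p in ((415,85),(553,195),(407,312),(268,200))])
E
```

```text
scene mat (325, 315, 124, 117) [519.8 261.1] [130.5 209.9] 88.0
scene box floor (220, 174, 45, 36) [ 486.5 -274.8] [80.7 76. ] 7.8
scene purple [438 296] [327. 217.   5.] [423 238] [321. 134. 130.]
scene purple [136 205] [ 703. -401.    5.] [141 142] [ 623. -444.  130.]
scene purple [319 199] [ 359. -137.    5.] [314 132] [ 306. -219.  130.]
scene purple [270 154] [ 364. -323.    5.] [264  89] [ 310. -403.  130.]
side mat (140, 330, 151, 102) [518.1 262.7] [130.5 209.8] 87.9
side box floor (353, 226, 35, 15) [ 493.1 -282.4] [75.5 50.1] 8.0
side purple [366 416] [271. 219.   5.] [360 307] [326. 138. 130.]
side purple [350 197] [ 622. -432.    5.] [350 152] [ 632. -442.  130.]
knob top [552.1  -2.7  72. ]
disc [576.7 -16.9  28. ]
disc [533.5  19.   28. ]
disc [571.   20.7  28. ]
gauge [array([630.,  74.,  25.]), array([571.,  79.,  25.]), array([573., 101.,  25.]), array([631.,  95.,  25.])]
remote [array([ 612., -118.,   25.]), array([ 529., -105.,   25.]), array([533., -77.,  25.]), array([616., -86.,  25.])]
box rim z24 [array([ 448.2, -318.5,   24. ]), array([ 436.9, -222.4,   24. ]), array([ 528.8, -211.9,   24. ]), array([ 542.2, -306.1,   24. ])]
```

```bash
cat >> h.py <<'E'
from scipy.spatial.transform import Rotation as Ro
def Rt(s): q=np.array(s['ee_rot']); return Ro.from_quat([q[1],q[2],q[3],q[0]])
def plan(pos,yaw,sgn=1):
    """tool y down; tool z = sgn*(cos yaw, sin yaw,0)"""
    s=sense(); R=Rt(s); z=sgn*np.array([np.cos(yaw),np.sin(yaw),0]); y=np.array([0,0,-1.]); x=np.cross(y,z)
    G=Ro.from_matrix(np.c_[x,y,z]); D=R.inv()*G
    dp=np.array(pos)-np.array(s['eef_pos'])
    print('t',round(s['time_s'],2),'pos',np.round(s['eef_pos'],1),'j',np.round(s['joints'],2),'w',round(s['grip_width'],3),'F',np.round(s['force'],1))
    print('axes\n',R.as_matrix().round(3)); print('rot vec (tool)',D.as_rotvec().round(3)); 
    print('shift in current tool',R.inv().apply(dp).round(1),'| in goal-tool',G.inv().apply(dp).round(1),'| world',dp.round(1))
E
python3 - <<'E'
from h import *
plan([507.5,44.5,220],-0.055,1)
plan([507.5,44.5,220],-0.055,-1)
E
```

```text
t 0.25 pos [ 207.7 -482.1  231. ] j [-1.39  0.31  1.5  -0.    1.33 -0.22] w 1.001 F [1.1 0.3 0.3]
axes
 [[-0.918 -0.     0.396]
 [-0.396  0.001 -0.918]
 [-0.    -1.    -0.001]]
rot vec (tool) [ 0.    -1.109 -0.   ]
shift in current tool [-483.7   11.3 -365. ] | in goal-tool [-542.3   11.   270.4] | world [299.8 526.6 -11. ]
t 0.25 pos [ 207.7 -482.1  231. ] j [-1.39  0.31  1.5  -0.    1.33 -0.22] w 1.001 F [1.1 0.3 0.3]
axes
 [[-0.918 -0.     0.396]
 [-0.396  0.001 -0.918]
 [-0.    -1.    -0.001]]
rot vec (tool) [0.    2.033 0.   ]
shift in current tool [-483.7   11.3 -365. ] | in goal-tool [ 542.3   11.  -270.4] | world [299.8 526.6 -11. ]
```

```bash
python3 -m handwheel '[{"grip":60,"tx":-24.2,"tz":-18.2},{"tx":-24.2,"tz":-18.2},{"tx":-24.2,"tz":-18.2},{"tx":-24.2,"tz":-18.2},{"tx":-24.2,"tz":-18.2},{"tx":-24.2,"tz":-18.2},{"tx":-24.2,"tz":-18.2},{"tx":-24.2,"tz":-18.2},{"tx":-24.2,"tz":-18.2},{"tx":-24.2,"tz":-18.2}]'
```

```text
invalid input
```

```bash
python3 -m handwheel '[{"grip":60,"tx":-24.2,"tz":-18.2},{"grip":60,"tx":-24.2,"tz":-18.2},{"tx":-24.2,"tz":-18.2},{"tx":-24.2,"tz":-18.2},{"tx":-24.2,"tz":-18.2},{"tx":-24.2,"tz":-18.2},{"tx":-24.2,"tz":-18.2},{"tx":-24.2,"tz":-18.2},{"tx":-24.2,"tz":-18.2},{"tx":-24.2,"tz":-18.2}]'
```

```text
invalid input
```

```bash
python3 -m handwheel '[{"grip":60,"wy":-0.111},{"wy":-0.111},{"wy":-0.111},{"wy":-0.111},{"wy":-0.111},{"wy":-0.111},{"wy":-0.111},{"wy":-0.111},{"wy":-0.111},{"wy":-0.111}]'; python3 - <<'E'
from h import *
plan([507.5,44.5,220],-0.055,1)
d=cap('wrist','w1.png')
for X in ([507.5,44.5,138.5],[503,-53,138.5],[553,-1,72]): print(proj(d,X).round())
E
```

```text
t 0.25 pos [ 207.7 -482.1  231. ] j [-1.39  0.31  1.5  -0.    1.33 -0.22] w 1.001 F [1.1 0.3 0.3]
axes
 [[-0.918 -0.     0.396]
 [-0.396  0.001 -0.918]
 [-0.    -1.    -0.001]]
rot vec (tool) [ 0.    -1.109 -0.   ]
shift in current tool [-483.7   11.3 -365. ] | in goal-tool [-542.3   11.   270.4] | world [299.8 526.6 -11. ]
[-1202. -1661.]
[ -683. -1262.]
[ -476. -1062.]invalid input
```

View pics/w1.png

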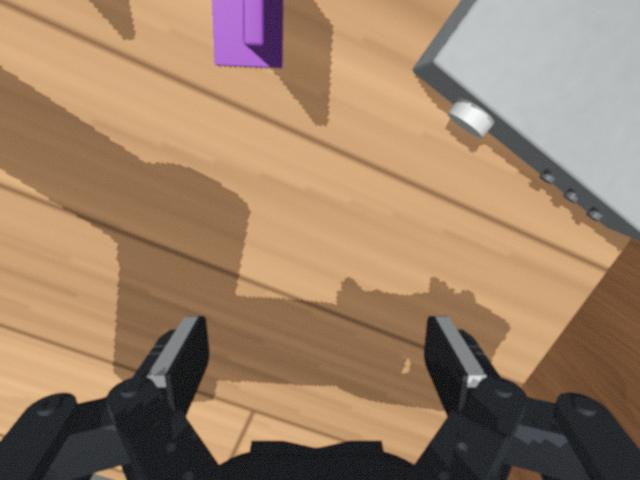

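The call was refused: each row probably needs all seven keys.

```bash
python3 -m handwheel '[{"grip":60,"tx":-24.2,"ty":0,"tz":-18.2,"wx":0,"wy":0,"wz":0},{"grip":60,"tx":-24.2,"ty":0,"tz":-18.2,"wx":0,"wy":0,"wz":0},{"grip":60,"tx":-24.2,"ty":0,"tz":-18.2,"wx":0,"wy":0,"wz":0},{"grip":60,"tx":-24.2,"ty":0,"tz":-18.2,"wx":0,"wy":0,"wz":0},{"grip":60,"tx":-24.2,"ty":0,"tz":-18.2,"wx":0,"wy":0,"wz":0},{"grip":60,"tx":-24.2,"ty":0,"tz":-18.2,"wx":0,"wy":0,"wz":0},{"grip":60,"tx":-24.2,"ty":0,"tz":-18.2,"wx":0,"wy":0,"wz":0},{"grip":60,"tx":-24.2,"ty":0,"tz":-18.2,"wx":0,"wy":0,"wz":0},{"grip":60,"tx":-24.2,"ty":0,"tz":-18.2,"wx":0,"wy":0,"wz":0},{"grip":60,"tx":-24.2,"ty":0,"tz":-18.2,"wx":0,"wy":0,"wz":0}]'
```

```text
time_s: 1.13
eef_pos: [358.4, -217.9, 231.4]
ee_rot: [-0.143, 0.143, -0.692, 0.693]
force: [1.3, -0.3, -0.5]
grip_width: 0.703
```

```bash
python3 -m handwheel '[{"grip":60,"tx":-24.2,"ty":0,"tz":-18.2,"wx":0,"wy":0,"wz":0},{"grip":60,"tx":-24.2,"ty":0,"tz":-18.2,"wx":0,"wy":0,"wz":0},{"grip":60,"tx":-24.2,"ty":0,"tz":-18.2,"wx":0,"wy":0,"wz":0},{"grip":60,"tx":-24.2,"ty":0,"tz":-18.2,"wx":0,"wy":0,"wz":0},{"grip":60,"tx":-24.2,"ty":0,"tz":-18.2,"wx":0,"wy":0,"wz":0},{"grip":60,"tx":-24.2,"ty":0,"tz":-18.2,"wx":0,"wy":0,"wz":0},{"grip":60,"tx":-24.2,"ty":0,"tz":-18.2,"wx":0,"wy":0,"wz":0},{"grip":60,"tx":-24.2,"ty":0,"tz":-18.2,"wx":0,"wy":0,"wz":0},{"grip":60,"tx":-24.2,"ty":0,"tz":-18.2,"wx":0,"wy":0,"wz":0},{"grip":60,"tx":-24.2,"ty":0,"tz":-18.2,"wx":0,"wy":0,"wz":0}]'
python3 -m handwheel '[{"grip":60,"tx":0,"ty":0,"tz":0,"wx":0,"wy":-0.111,"wz":0},{"grip":60,"tx":0,"ty":0,"tz":0,"wx":0,"wy":-0.111,"wz":0},{"grip":60,"tx":0,"ty":0,"tz":0,"wx":0,"wy":-0.111,"wz":0},{"grip":60,"tx":0,"ty":0,"tz":0,"wx":0,"wy":-0.111,"wz":0},{"grip":60,"tx":0,"ty":0,"tz":0,"wx":0,"wy":-0.111,"wz":0},{"grip":60,"tx":0,"ty":0,"tz":0,"wx":0,"wy":-0.111,"wz":0},{"grip":60,"tx":0,"ty":0,"tz":0,"wx":0,"wy":-0.111,"wz":0},{"grip":60,"tx":0,"ty":0,"tz":0,"wx":0,"wy":-0.111,"wz":0},{"grip":60,"tx":0,"ty":0,"tz":0,"wx":0,"wy":-0.111,"wz":0},{"grip":60,"tx":0,"ty":0,"tz":0,"wx":0,"wy":-0.111,"wz":0}]'
python3 - <<'E'
from h import *
plan([507.5,44.5,220],-0.055,1)
d=cap('wrist','w1.png')
for X in ([507.5,44.5,138.5],[503,-53,138.5],[553,-1,72]): print(proj(d,X).round())
E
```

```text
time_s: 1.97
eef_pos: [508.7, 45.2, 231.3]
ee_rot: [-0.143, 0.143, -0.692, 0.693]
force: [-0.1, -0.2, -0.2]
grip_width: 0.702
time_s: 2.8
eef_pos: [508.1, 43.7, 231.2]
ee_rot: [0.488, -0.488, 0.512, -0.512]
force: [0.2, 0.6, 0.1]
grip_width: 0.704
t 2.8 pos [508.1  43.7 231.2] j [-0.14  0.28  1.54  0.    1.32 -0.1 ] w 0.704 F [0.2 0.6 0.1]
axes
 [[-0.048 -0.     0.999]
 [-0.999  0.    -0.048]
 [-0.    -1.    -0.   ]]
rot vec (tool) [ 0.     0.007 -0.   ]
shift in current tool [-0.8 11.2 -0.7] | in goal-tool [-0.8 11.2 -0.7] | world [ -0.6   0.8 -11.2]
[316. 243.]
[317. 368.]
[372. 265.]
```

View pics/w1.png

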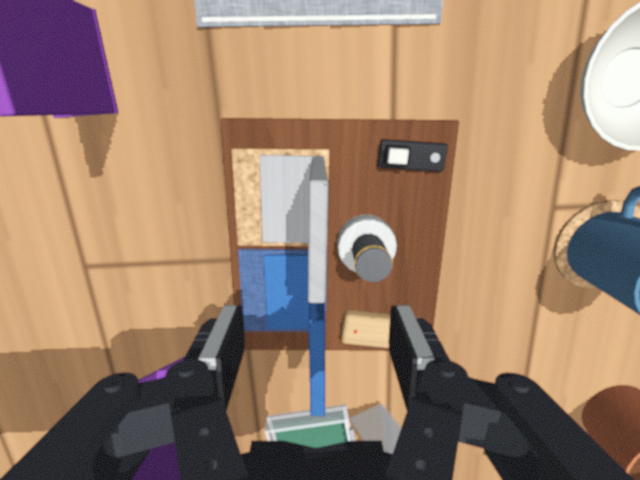

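The wrist view shows the steel wall's top from (319,180) to (317,303), the blue one continuing to (318,415), and the clamp knob at (374,264), all on my predictions. I'll cast these pixels to positions.

```bash
python3 - <<'E'
from h import *
d=cap('wrist'); im=cv2.cvtColor(d['pixels'],cv2.COLOR_RGB2HSV)
for r in (200,230,260,290,320,350,380,405):
    print(r, [tuple(int(x) for x in d['pixels'][r,c]) for c in range(300,336,4)])
E
python3 - <<'E'
import cv2
a=cv2.imread('pics/w1.png');cv2.imwrite('pics/w1c.png',cv2.resize(a[140:430,240:400],None,fx=2,fy=2,interpolation=cv2.INTER_CUBIC))
E
```

```text
200 [(154, 155, 157), (150, 152, 153), (148, 150, 150), (210, 213, 213), (214, 216, 216), (212, 214, 216), (213, 215, 216), (147, 130, 124), (140, 90, 62)]
230 [(156, 157, 159), (148, 149, 151), (152, 154, 155), (213, 215, 216), (213, 216, 216), (214, 215, 216), (207, 210, 211), (137, 102, 80), (140, 94, 68)]
260 [(55, 96, 148), (47, 92, 147), (141, 146, 159), (214, 216, 217), (211, 212, 213), (212, 214, 215), (199, 201, 203), (140, 93, 66), (141, 93, 62)]
290 [(56, 95, 149), (51, 93, 150), (156, 160, 166), (212, 212, 213), (210, 212, 214), (209, 211, 213), (172, 174, 177), (143, 94, 66), (144, 97, 69)]
320 [(53, 92, 145), (52, 95, 149), (47, 88, 139), (42, 76, 123), (43, 73, 120), (39, 72, 115), (87, 71, 88), (142, 96, 65), (144, 96, 67)]
350 [(127, 92, 68), (136, 101, 70), (125, 105, 117), (52, 90, 145), (51, 90, 144), (46, 90, 141), (123, 100, 111), (186, 142, 102), (187, 143, 102)]
380 [(218, 175, 130), (221, 180, 132), (191, 155, 143), (82, 138, 203), (77, 136, 203), (80, 138, 203), (173, 145, 155), (216, 172, 126), (213, 169, 125)]
405 [(220, 177, 130), (220, 178, 130), (196, 157, 137), (77, 132, 199), (79, 136, 202), (76, 133, 201), (173, 146, 148), (210, 172, 132), (203, 169, 138)]
```

View pics/w1c.png

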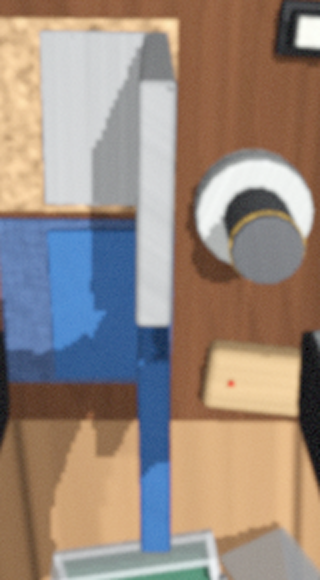

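```bash
python3 - <<'E'
from h import *
d=cap('wrist')
for n,p in dict(steelA=(319.3,180),steelB=(316.7,303),blueB=(317.8,415.5),blue350=(317.5,350)).items(): print(n,ray(d,*p,138.5).round(1))
print('knobtop',ray(d,240+267/2,140+248/2,72).round(1))
E
```

```text
steelA [511.4  86.1 138.5]
steelB [505.4   0.6 138.5]
blueB [501.3 -97.6 138.5]
blue350 [504.  -37.7 138.5]
knobtop [ 5.54e+02 -4.00e-01  7.20e+01]
```

```bash
python3 -m handwheel '[{"grip":45,"tx":0,"ty":18,"tz":0,"wx":0,"wy":0.008,"wz":0},{"grip":45,"tx":0,"ty":18,"tz":0,"wx":0,"wy":0,"wz":0},{"grip":45,"tx":0,"ty":18,"tz":0,"wx":0,"wy":0,"wz":0},{"grip":45,"tx":0,"ty":18,"tz":0,"wx":0,"wy":0,"wz":0},{"grip":45,"tx":0,"ty":18,"tz":0,"wx":0,"wy":0,"wz":0},{"grip":45,"tx":0,"ty":15,"tz":0,"wx":0,"wy":0,"wz":0},{"grip":45,"tx":0,"ty":12,"tz":0,"wx":0,"wy":0,"wz":0},{"grip":45,"tx":0,"ty":9,"tz":0,"wx":0,"wy":0,"wz":0},{"grip":45,"tx":0,"ty":0,"tz":0,"wx":0,"wy":0,"wz":0},{"grip":45,"tx":0,"ty":0,"tz":0,"wx":0,"wy":0,"wz":0}]' 60
python3 - <<'E'
from h import *
plan([508.4,43.5,104.5],-0.057,1)
d=cap('wrist','w2.png')
E
```

```text
time_s: 3.78
eef_pos: [508.3, 43.6, 105.4]
ee_rot: [0.484, -0.484, 0.516, -0.516]
force: [-0.5, 0.3, -0.5]
grip_width: 0.526
t 3.78 pos [508.3  43.6 105.4] j [-0.14  0.42  1.7   0.    1.02 -0.08] w 0.526 F [-0.5  0.3 -0.5]
axes
 [[-0.063 -0.     0.998]
 [-0.998  0.    -0.063]
 [-0.    -1.    -0.   ]]
rot vec (tool) [ 0.    -0.006 -0.   ]
shift in current tool [0.1 0.9 0.1] | in goal-tool [0.1 0.9 0.1] | world [ 0.1 -0.1 -0.9]
```

View pics/w2.png

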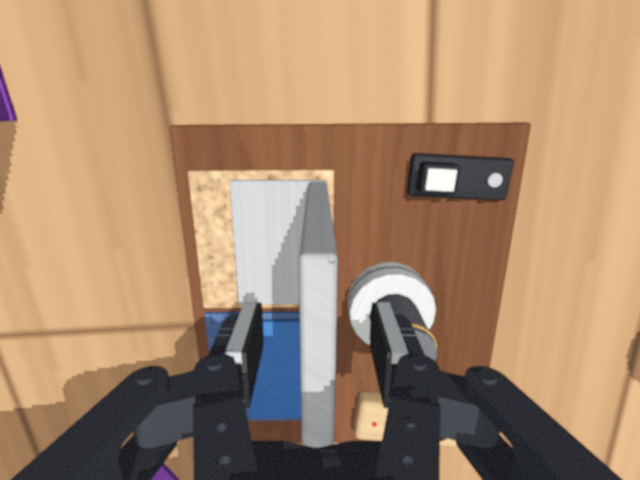

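The wall (302–336) sits centred between the fingers (about 252 and 382). Closing.

```bash
python3 -m handwheel '[{"grip":0,"tx":0,"ty":0,"tz":0,"wx":0,"wy":0,"wz":0},{"grip":0,"tx":0,"ty":0,"tz":0,"wx":0,"wy":0,"wz":0},{"grip":0,"tx":0,"ty":0,"tz":0,"wx":0,"wy":0,"wz":0},{"grip":0,"tx":0,"ty":0,"tz":0,"wx":0,"wy":0,"wz":0},{"grip":0,"tx":0,"ty":0,"tz":0,"wx":0,"wy":0,"wz":0},{"grip":0,"tx":0,"ty":0,"tz":0,"wx":0,"wy":0,"wz":0}]' 60
python3 -m handwheel '[{"grip":0,"tx":0,"ty":-4,"tz":0,"wx":0,"wy":0,"wz":0},{"grip":0,"tx":0,"ty":-8,"tz":0,"wx":0,"wy":0,"wz":0},{"grip":0,"tx":0,"ty":-12,"tz":0,"wx":0,"wy":0,"wz":0},{"grip":0,"tx":0,"ty":-16,"tz":0,"wx":0,"wy":0,"wz":0},{"grip":0,"tx":0,"ty":-16,"tz":0,"wx":0,"wy":0,"wz":0},{"grip":0,"tx":0,"ty":-14,"tz":0,"wx":0,"wy":0,"wz":0},{"grip":0,"tx":0,"ty":0,"tz":0,"wx":0,"wy":0,"wz":0}]'
python3 - <<'E'
from h import *
plan([579,260,175],-0.04,1)
cap('scene','s2.png')
E
```

```text
time_s: 4.33
eef_pos: [508.8, 43.6, 105.9]
ee_rot: [-0.485, 0.484, -0.515, 0.516]
force: [1.5, -0.3, 5.2]
grip_width: 0.133
time_s: 4.92
eef_pos: [509.0, 43.5, 177.9]
ee_rot: [-0.485, 0.483, -0.514, 0.516]
force: [-0.2, -0.7, -2.6]
grip_width: 0.13
t 4.92 pos [509.   43.5 177.9] j [-0.14  0.33  1.62 -0.    1.19 -0.08] w 0.13 F [-0.2 -0.7 -2.6]
axes
 [[-0.062  0.004  0.998]
 [-0.998 -0.001 -0.062]
 [ 0.    -1.     0.004]]
rot vec (tool) [-0.004 -0.022  0.   ]
shift in current tool [-220.4    3.    56.4] | in goal-tool [-219.1    2.9   61.3] | world [ 70.  216.5  -2.9]
```

View pics/s2.png

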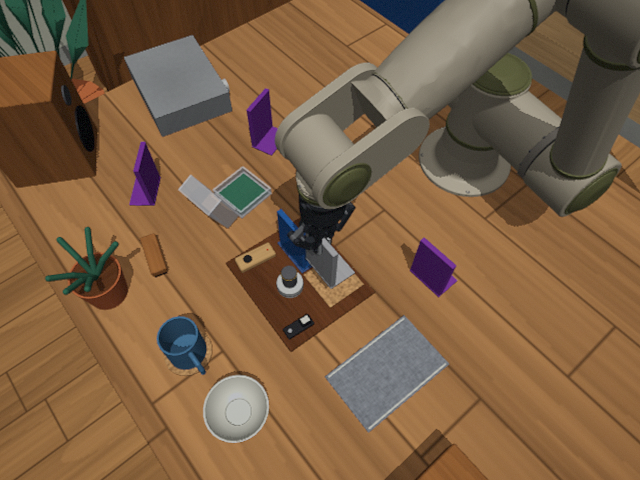

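The steel bookend hangs clear at about (325,260) with its foot towards the robot. Carrying it to the mat.

```bash
python3 -m handwheel '[{"grip":0,"tx":-12,"ty":0,"tz":3,"wx":0,"wy":-0.003,"wz":0},{"grip":0,"tx":-24,"ty":0,"tz":6,"wx":0,"wy":-0.003,"wz":0},{"grip":0,"tx":-26,"ty":0,"tz":7,"wx":0,"wy":-0.003,"wz":0},{"grip":0,"tx":-26,"ty":0,"tz":7,"wx":0,"wy":-0.003,"wz":0},{"grip":0,"tx":-26,"ty":0,"tz":7,"wx":0,"wy":-0.003,"wz":0},{"grip":0,"tx":-26,"ty":0,"tz":7,"wx":0,"wy":-0.003,"wz":0},{"grip":0,"tx":-26,"ty":0,"tz":7,"wx":0,"wy":-0.003,"wz":0},{"grip":0,"tx":-26,"ty":0,"tz":7,"wx":0,"wy":0,"wz":0},{"grip":0,"tx":-18,"ty":0,"tz":5,"wx":0,"wy":0,"wz":0},{"grip":0,"tx":-10,"ty":0,"tz":3,"wx":0,"wy":0,"wz":0}]'
python3 - <<'E'
from h import *
plan([579,260,100],-0.04,1)
cap('side','d3.png')
E
```

```text
time_s: 5.8
eef_pos: [577.4, 263.3, 173.3]
ee_rot: [0.489, -0.491, 0.51, -0.509]
force: [-0.1, -1.0, -2.9]
grip_width: 0.129
t 5.8 pos [577.4 263.3 173.3] j [0.24 0.6  1.21 0.   1.33 0.28] w 0.129 F [-0.1 -1.  -2.9]
axes
 [[-0.039 -0.003  0.999]
 [-0.999 -0.    -0.039]
 [ 0.    -1.    -0.003]]
rot vec (tool) [0.003 0.001 0.   ]
shift in current tool [ 3.2 73.3  2. ] | in goal-tool [ 3.2 73.3  1.8] | world [  1.6  -3.3 -73.3]
```

View pics/d3.png

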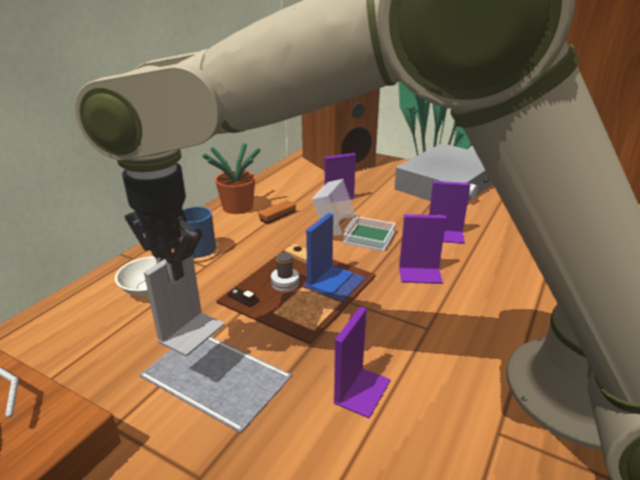

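The steel bookend hangs upright over the mat's far half (about (185,320)). Lowering, with small steps near contact.

```bash
python3 -m handwheel '[{"grip":0,"tx":2,"ty":10,"tz":0,"wx":0,"wy":0,"wz":0},{"grip":0,"tx":1,"ty":14,"tz":0,"wx":0,"wy":0,"wz":0},{"grip":0,"tx":0,"ty":14,"tz":0,"wx":0,"wy":0,"wz":0},{"grip":0,"tx":0,"ty":14,"tz":0,"wx":0,"wy":0,"wz":0},{"grip":0,"tx":0,"ty":10,"tz":0,"wx":0,"wy":0,"wz":0},{"grip":0,"tx":0,"ty":4,"tz":0,"wx":0,"wy":0,"wz":0},{"grip":0,"tx":0,"ty":2,"tz":0,"wx":0,"wy":0,"wz":0},{"grip":0,"tx":0,"ty":0,"tz":0,"wx":0,"wy":0,"wz":0}]'
python3 -m handwheel '[{"grip":0,"tx":0,"ty":1,"tz":0,"wx":0,"wy":0,"wz":0},{"grip":0,"tx":0,"ty":1,"tz":0,"wx":0,"wy":0,"wz":0},{"grip":0,"tx":0,"ty":0,"tz":0,"wx":0,"wy":0,"wz":0}]'
python3 -m handwheel '[{"grip":0,"tx":0,"ty":1,"tz":0,"wx":0,"wy":0,"wz":0},{"grip":0,"tx":0,"ty":1,"tz":0,"wx":0,"wy":0,"wz":0},{"grip":0,"tx":0,"ty":0,"tz":0,"wx":0,"wy":0,"wz":0}]'
```

```text
time_s: 6.52
eef_pos: [577.8, 257.2, 107.1]
ee_rot: [0.489, -0.49, 0.51, -0.51]
force: [0.1, 0.5, -2.5]
grip_width: 0.132
time_s: 6.77
eef_pos: [578.0, 257.5, 105.6]
ee_rot: [-0.49, 0.489, -0.51, 0.51]
force: [0.5, -0.3, -3.5]
grip_width: 0.132
time_s: 7.02
eef_pos: [577.8, 257.5, 103.1]
ee_rot: [0.49, -0.49, 0.51, -0.51]
force: [-0.5, -0.0, -4.0]
grip_width: 0.132
```

```bash
python3 -m handwheel '[{"grip":0,"tx":0,"ty":1,"tz":0,"wx":0,"wy":0,"wz":0},{"grip":0,"tx":0,"ty":0.7,"tz":0,"wx":0,"wy":0,"wz":0},{"grip":0,"tx":0,"ty":0,"tz":0,"wx":0,"wy":0,"wz":0}]'
python3 -m handwheel '[{"grip":0,"tx":0,"ty":0.6,"tz":0,"wx":0,"wy":0,"wz":0},{"grip":0,"tx":0,"ty":0.4,"tz":0,"wx":0,"wy":0,"wz":0},{"grip":0,"tx":0,"ty":0,"tz":0,"wx":0,"wy":0,"wz":0}]'

```

```text
time_s: 7.27
eef_pos: [577.8, 257.4, 101.4]
ee_rot: [0.49, -0.49, 0.51, -0.51]
force: [-0.2, -0.2, -2.3]
grip_width: 0.133
time_s: 7.52
eef_pos: [577.8, 257.4, 100.5]
ee_rot: [0.49, -0.49, 0.51, -0.51]
force: [0.4, 0.7, -2.7]
grip_width: 0.134
```

```bash
python3 -m handwheel '[{"grip":0,"tx":0,"ty":0.6,"tz":0,"wx":0,"wy":0,"wz":0},{"grip":0,"tx":0,"ty":0.4,"tz":0,"wx":0,"wy":0,"wz":0},{"grip":0,"tx":0,"ty":0,"tz":0,"wx":0,"wy":0,"wz":0}]'
python3 - <<'E'
from h import *
cap('side','d4.png'); print(sense()['force'],sense()['eef_pos'])
E
```

```text
time_s: 7.77
eef_pos: [577.8, 257.4, 99.5]
ee_rot: [0.49, -0.49, 0.51, -0.51]
force: [1.3, -0.8, -3.0]
grip_width: 0.132
[ 0.38968647  0.47396905 -2.54415581] [577.83481215 257.45915253  99.5302699 ]
```

View pics/d4.png

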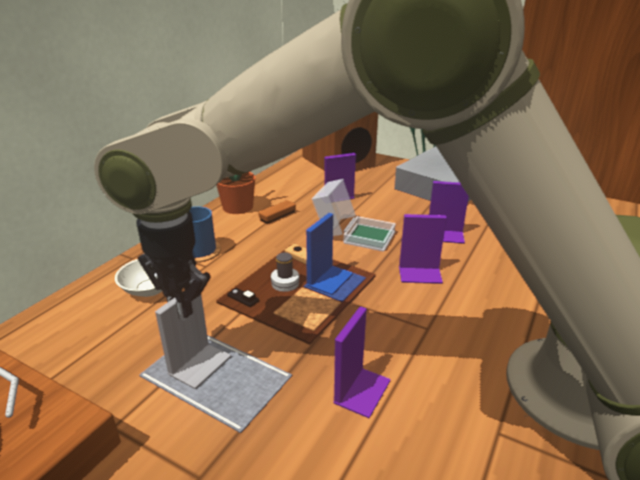

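Almost touching. A few more small steps until the force changes.

```bash
python3 -m handwheel '[{"grip":0,"tx":0,"ty":0.6,"tz":0,"wx":0,"wy":0,"wz":0},{"grip":0,"tx":0,"ty":0.4,"tz":0,"wx":0,"wy":0,"wz":0},{"grip":0,"tx":0,"ty":0,"tz":0,"wx":0,"wy":0,"wz":0}]'
python3 -m handwheel '[{"grip":0,"tx":0,"ty":0.6,"tz":0,"wx":0,"wy":0,"wz":0},{"grip":0,"tx":0,"ty":0.4,"tz":0,"wx":0,"wy":0,"wz":0},{"grip":0,"tx":0,"ty":0,"tz":0,"wx":0,"wy":0,"wz":0}]'

```

```text
time_s: 8.07
eef_pos: [577.8, 257.4, 98.5]
ee_rot: [0.49, -0.49, 0.51, -0.51]
force: [0.2, -0.4, -3.1]
grip_width: 0.129
time_s: 8.32
eef_pos: [578.1, 257.5, 97.9]
ee_rot: [-0.49, 0.489, -0.51, 0.51]
force: [-0.3, -0.2, -0.4]
grip_width: 0.131
```

```bash
python3 -m handwheel '[{"grip":0,"tx":0,"ty":0.5,"tz":0,"wx":0,"wy":0,"wz":0},{"grip":0,"tx":0,"ty":0,"tz":0,"wx":0,"wy":0,"wz":0},{"grip":16,"tx":0,"ty":0,"tz":0,"wx":0,"wy":0,"wz":0},{"grip":22,"tx":0,"ty":0,"tz":0,"wx":0,"wy":0,"wz":0},{"grip":32,"tx":0,"ty":0,"tz":0,"wx":0,"wy":0,"wz":0},{"grip":40,"tx":0,"ty":0,"tz":0,"wx":0,"wy":0,"wz":0},{"grip":40,"tx":0,"ty":0,"tz":0,"wx":0,"wy":0,"wz":0}]'
python3 -m handwheel '[{"grip":40,"tx":0,"ty":-6,"tz":0,"wx":0,"wy":0,"wz":0},{"grip":40,"tx":0,"ty":-12,"tz":0,"wx":0,"wy":0,"wz":0},{"grip":40,"tx":0,"ty":-20,"tz":0,"wx":0,"wy":0,"wz":0},{"grip":40,"tx":0,"ty":-25,"tz":0,"wx":0,"wy":0,"wz":0},{"grip":40,"tx":0,"ty":-25,"tz":0,"wx":0,"wy":0,"wz":0},{"grip":40,"tx":0,"ty":-20,"tz":0,"wx":0,"wy":0,"wz":0},{"grip":40,"tx":0,"ty":-10,"tz":0,"wx":0,"wy":0,"wz":0},{"grip":40,"tx":0,"ty":0,"tz":0,"wx":0,"wy":0,"wz":0}]'
python3 - <<'E'
from h import *
plan([503.3,-54,220],-0.057,1)
cap('scene','s5.png'); cap('wrist','w5.png')
E
```

```text
time_s: 8.9
eef_pos: [577.8, 257.5, 97.0]
ee_rot: [0.49, -0.49, 0.51, -0.51]
force: [-0.1, -0.1, 0.0]
grip_width: 0.47
time_s: 9.57
eef_pos: [578.7, 257.7, 218.2]
ee_rot: [-0.491, 0.488, -0.509, 0.511]
force: [0.8, -0.4, 0.2]
grip_width: 0.469
t 9.57 pos [578.7 257.7 218.2] j [0.23 0.56 1.16 0.   1.41 0.28] w 0.469 F [ 0.8 -0.4  0.2]
axes
 [[-0.041  0.005  0.999]
 [-0.999  0.001 -0.041]
 [-0.001 -1.     0.005]]
rot vec (tool) [-0.005  0.016 -0.001]
shift in current tool [314.5  -2.5 -62.5] | in goal-tool [315.5  -1.8 -57.5] | world [ -75.4 -311.7    1.8]
```

View pics/s5.png

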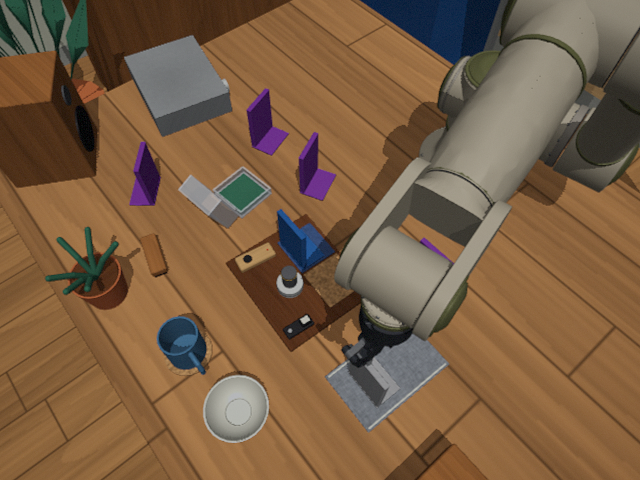

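View pics/w5.png

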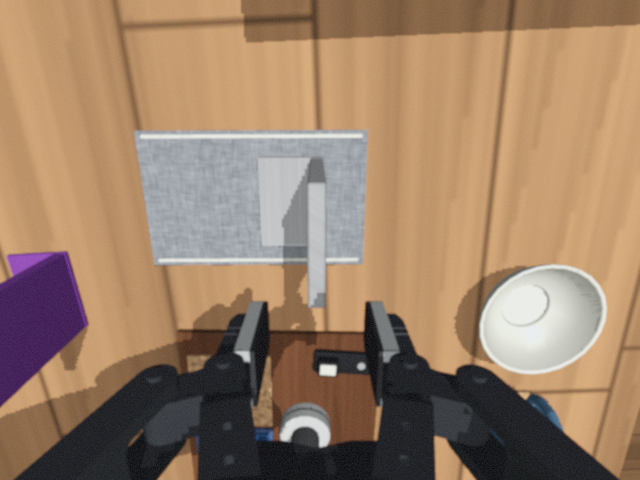

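The steel bookend stands upright on the mat, its wall about 60 mm forward of the mat's middle and its foot inside both white lines. Next the blue one: it is the only blue bookend, on the blue pad at (292,240), and the others are purple.

```bash
python3 -m handwheel '[{"grip":45,"tx":20,"ty":0,"tz":-4,"wx":0,"wy":0.002,"wz":0},{"grip":45,"tx":33,"ty":0,"tz":-6.5,"wx":0,"wy":0.002,"wz":0},{"grip":45,"tx":35,"ty":0,"tz":-7,"wx":0,"wy":0.002,"wz":0},{"grip":45,"tx":35,"ty":0,"tz":-7,"wx":0,"wy":0.002,"wz":0},{"grip":45,"tx":35,"ty":0,"tz":-7,"wx":0,"wy":0.002,"wz":0},{"grip":45,"tx":35,"ty":0,"tz":-7,"wx":0,"wy":0.002,"wz":0},{"grip":45,"tx":35,"ty":0,"tz":-7,"wx":0,"wy":0.002,"wz":0},{"grip":45,"tx":35,"ty":0,"tz":-7,"wx":0,"wy":0.002,"wz":0},{"grip":45,"tx":32,"ty":0,"tz":-6,"wx":0,"wy":0,"wz":0},{"grip":45,"tx":19,"ty":0,"tz":-4,"wx":0,"wy":0,"wz":0}]'
python3 -m handwheel '[{"grip":45,"tx":0,"ty":0,"tz":0,"wx":0,"wy":0,"wz":0}]'
python3 - <<'E'
from h import *
plan([503.3,-54,220],-0.057,1)
d=cap('wrist','w6.png')
print(proj(d,[503.3,-54.5,138.5]),proj(d,[554,-.4,72]))
E
```

```text
time_s: 10.5
eef_pos: [498.4, -55.5, 213.7]
ee_rot: [0.484, -0.486, 0.515, -0.514]
force: [0.9, 1.0, 0.4]
grip_width: 0.527
time_s: 10.58
eef_pos: [498.6, -55.9, 213.7]
ee_rot: [0.484, -0.485, 0.516, -0.514]
force: [0.0, 0.9, -0.2]
grip_width: 0.529
t 10.58 pos [498.6 -55.9 213.7] j [-0.35  0.28  1.59 -0.    1.27 -0.28] w 0.529 F [ 0.   0.9 -0.2]
axes
 [[-0.061 -0.003  0.998]
 [-0.998  0.    -0.061]
 [-0.    -1.    -0.003]]
rot vec (tool) [ 0.003 -0.004 -0.   ]
shift in current tool [-2.2 -6.3  4.6] | in goal-tool [-2.2 -6.3  4.6] | world [4.7 1.9 6.3]
[325.48189522 251.64244737] [389.63601487 145.94283914]
```

View pics/w6.png

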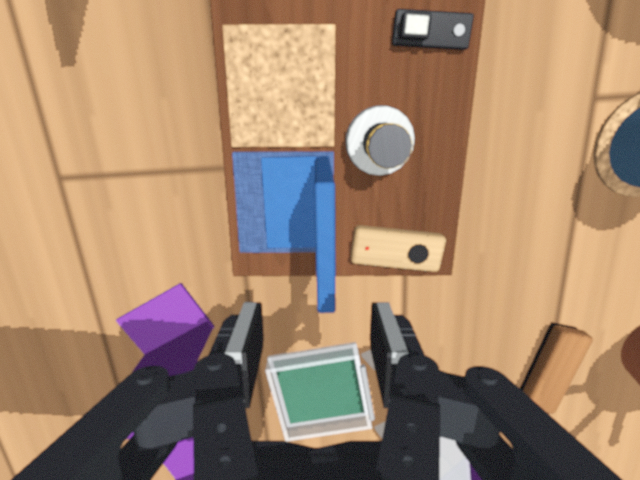

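The blue wall's top runs from (325,183) to (326,311), as predicted. The bare cork pad and the box are also in full view, so I'll measure both here.

```bash
python3 - <<'E'
from h import *
d=cap('wrist')
h=cv2.cvtColor(d['pixels'],cv2.COLOR_RGB2HSV)
print('blue ends',ray(d,325.3,183,138.5).round(1),ray(d,326.5,311,138.5).round(1))
def rect(mask,z,n):
    cs,_=cv2.findContours(mask,cv2.RETR_EXTERNAL,cv2.CHAIN_APPROX_NONE); c=max(cs,key=cv2.contourArea)
    P=np.array([ray(d,*p[0],z)[:2] for p in c],np.float32); r=cv2.minAreaRect(P); print(n,cv2.boundingRect(c),np.round(r[0],1),np.round(r[1],1),round(r[2],1))
m=cv2.inRange(d['pixels'],(170,130,70),(255,235,190)); roi=np.zeros_like(m); roi[22:149,222:338]=255
m=cv2.morphologyEx(m&roi,cv2.MORPH_CLOSE,np.ones((7,7)))
rect(m,9,'cork')
m=cv2.inRange(h,(65,60,30),(90,255,255)); roi[:]=0; roi[340:440,260:380]=255
rect(m&roi,4,'box floor')
for p in ((269,357),(358,346),(370,430),(284,440)): print('rim',ray(d,*p,24).round(1))
for p in ((366,134),(413,134)): pass
print('knob',ray(d,389,146,72).round(1))
E
```

```text
blue ends [505.8 -10.6 138.5] [502.4 -93.9 138.5]
cork (222, 26, 114, 123) [472.7  46.9] [96.6 92.5] 86.8
box floor (277, 362, 85, 62) [ 488.8 -275.9] [86.  72.1] 7.6
rim [ 439.5 -209.4   24. ]
rim [ 531.6 -201.1   24. ]
rim [ 542.5 -311.5   24. ]
rim [ 445.4 -320.8   24. ]
knob [554.1   1.4  72. ]
```

```bash
python3 -m handwheel '[{"grip":45,"tx":-3,"ty":12,"tz":5,"wx":0,"wy":0,"wz":0},{"grip":45,"tx":0,"ty":18,"tz":0,"wx":0,"wy":0,"wz":0},{"grip":45,"tx":0,"ty":18,"tz":0,"wx":0,"wy":0,"wz":0},{"grip":45,"tx":0,"ty":18,"tz":0,"wx":0,"wy":0,"wz":0},{"grip":45,"tx":0,"ty":16,"tz":0,"wx":0,"wy":0,"wz":0},{"grip":45,"tx":0,"ty":12,"tz":0,"wx":0,"wy":0,"wz":0},{"grip":45,"tx":0,"ty":8,"tz":0,"wx":0,"wy":0,"wz":0},{"grip":45,"tx":0,"ty":5,"tz":0,"wx":0,"wy":0,"wz":0},{"grip":45,"tx":0,"ty":0,"tz":0,"wx":0,"wy":0,"wz":0}]'
python3 - <<'E'
from h import *
plan([504,-53,105.4],-0.057,1)
d=cap('wrist','w7.png')
E
```

```text
time_s: 11.43
eef_pos: [504.7, -49.6, 107.2]
ee_rot: [0.486, -0.486, 0.514, -0.513]
force: [-0.2, 0.2, 0.7]
grip_width: 0.525
t 11.43 pos [504.7 -49.6 107.2] j [-0.33  0.41  1.71  0.    1.02 -0.27] w 0.525 F [-0.2  0.2  0.7]
axes
 [[-0.056 -0.002  0.998]
 [-0.998  0.001 -0.056]
 [-0.001 -1.    -0.002]]
rot vec (tool) [ 0.002  0.001 -0.001]
shift in current tool [ 3.5  1.8 -0.5] | in goal-tool [ 3.5  1.8 -0.5] | world [-0.7 -3.4 -1.8]
```

View pics/w7.png

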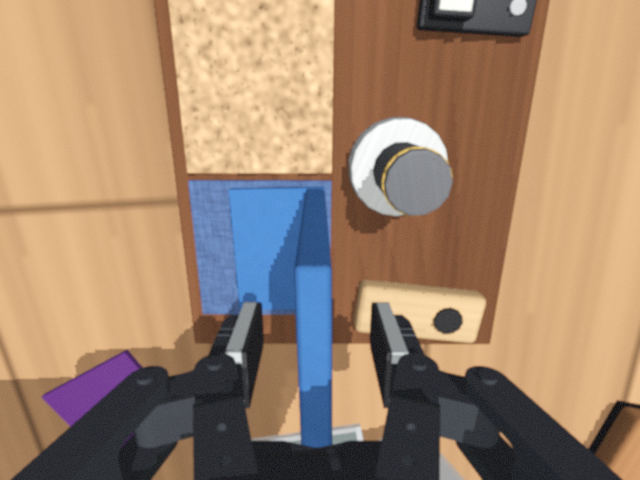

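The blue wall (297–331) is centred between the fingers. Closing and lifting.

```bash
python3 -m handwheel '[{"grip":45,"tx":2.5,"ty":1.5,"tz":0,"wx":0,"wy":0,"wz":0},{"grip":0,"tx":0,"ty":0,"tz":0,"wx":0,"wy":0,"wz":0},{"grip":0,"tx":0,"ty":0,"tz":0,"wx":0,"wy":0,"wz":0},{"grip":0,"tx":0,"ty":0,"tz":0,"wx":0,"wy":0,"wz":0},{"grip":0,"tx":0,"ty":0,"tz":0,"wx":0,"wy":0,"wz":0},{"grip":0,"tx":0,"ty":0,"tz":0,"wx":0,"wy":0,"wz":0},{"grip":0,"tx":0,"ty":0,"tz":0,"wx":0,"wy":0,"wz":0}]' 60
python3 -m handwheel '[{"grip":0,"tx":0,"ty":-4,"tz":0,"wx":0,"wy":0,"wz":0},{"grip":0,"tx":0,"ty":-8,"tz":0,"wx":0,"wy":0,"wz":0},{"grip":0,"tx":0,"ty":-12,"tz":0,"wx":0,"wy":0,"wz":0},{"grip":0,"tx":0,"ty":-18,"tz":0,"wx":0,"wy":0,"wz":0},{"grip":0,"tx":0,"ty":-18,"tz":0,"wx":0,"wy":0,"wz":0},{"grip":0,"tx":0,"ty":-18,"tz":0,"wx":0,"wy":0,"wz":0},{"grip":0,"tx":0,"ty":-8,"tz":0,"wx":0,"wy":0,"wz":0},{"grip":0,"tx":0,"ty":0,"tz":0,"wx":0,"wy":0,"wz":0}]'
python3 - <<'E'
from h import *
plan([482,262,175],-0.04,1)
E
```

```text
time_s: 12.07
eef_pos: [505.0, -52.9, 107.0]
ee_rot: [-0.486, 0.485, -0.514, 0.514]
force: [-1.8, -0.3, 6.1]
grip_width: 0.132
time_s: 12.73
eef_pos: [505.5, -53.0, 194.3]
ee_rot: [-0.486, 0.485, -0.513, 0.515]
force: [-0.1, -1.0, -3.1]
grip_width: 0.132
t 12.73 pos [505.5 -53.  194.3] j [-0.34  0.31  1.61  0.    1.23 -0.28] w 0.132 F [-0.1 -1.  -3.1]
axes
 [[-0.057  0.003  0.998]
 [-0.998 -0.001 -0.057]
 [ 0.001 -1.     0.003]]
rot vec (tool) [-0.003 -0.017  0.001]
shift in current tool [-313.1   18.9  -41.4] | in goal-tool [-313.8   19.3  -36. ] | world [-23.5 315.  -19.3]
```

```bash
python3 -m handwheel '[{"grip":0,"tx":-16,"ty":0,"tz":-2,"wx":0,"wy":-0.002,"wz":0},{"grip":0,"tx":-33,"ty":0,"tz":-4,"wx":0,"wy":-0.002,"wz":0},{"grip":0,"tx":-37,"ty":0,"tz":-4.5,"wx":0,"wy":-0.002,"wz":0},{"grip":0,"tx":-37,"ty":0,"tz":-4.5,"wx":0,"wy":-0.002,"wz":0},{"grip":0,"tx":-37,"ty":0,"tz":-4.5,"wx":0,"wy":-0.002,"wz":0},{"grip":0,"tx":-37,"ty":0,"tz":-4.5,"wx":0,"wy":-0.002,"wz":0},{"grip":0,"tx":-37,"ty":0,"tz":-4.5,"wx":0,"wy":-0.002,"wz":0},{"grip":0,"tx":-37,"ty":0,"tz":-4.5,"wx":0,"wy":-0.002,"wz":0},{"grip":0,"tx":-28,"ty":0,"tz":-4,"wx":0,"wy":0,"wz":0},{"grip":0,"tx":-14,"ty":0,"tz":-2,"wx":0,"wy":0,"wz":0}]'
python3 -m handwheel '[{"grip":0,"tx":0,"ty":0,"tz":0,"wx":0,"wy":0,"wz":0}]'
python3 - <<'E'
from h import *
plan([482,261,105],-0.04,1)
cap('side','d8.png')
E
```

```text
time_s: 13.57
eef_pos: [479.6, 264.7, 191.1]
ee_rot: [0.49, -0.491, 0.51, -0.509]
force: [0.3, -1.2, -2.7]
grip_width: 0.132
time_s: 13.65
eef_pos: [479.7, 264.3, 191.1]
ee_rot: [0.49, -0.491, 0.51, -0.509]
force: [-0.6, -1.4, -2.8]
grip_width: 0.13
t 13.65 pos [479.7 264.3 191.1] j [0.29 0.4  1.49 0.   1.26 0.33] w 0.13 F [-0.6 -1.4 -2.8]
axes
 [[-0.038 -0.002  0.999]
 [-0.999  0.    -0.038]
 [-0.    -1.    -0.002]]
rot vec (tool) [ 0.002  0.002 -0.   ]
shift in current tool [ 3.2 86.1  2.6] | in goal-tool [ 3.2 86.1  2.4] | world [  2.3  -3.3 -86.1]
```

View pics/d8.png

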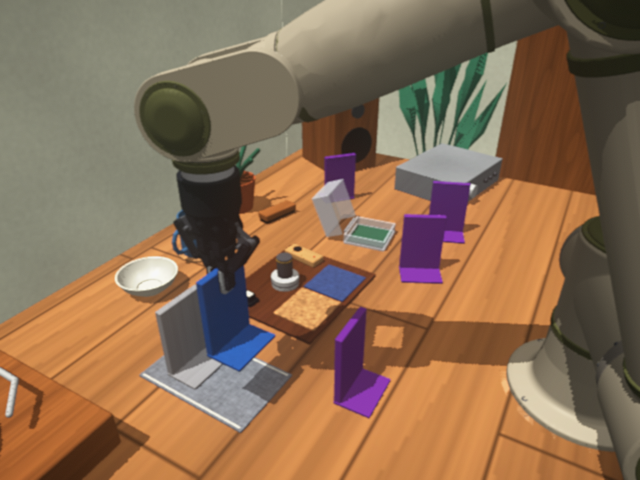

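The blue bookend hangs behind the steel one with clear space between them. Lowering.

```bash
python3 -m handwheel '[{"grip":0,"tx":1,"ty":10,"tz":1,"wx":0,"wy":0,"wz":0},{"grip":0,"tx":1,"ty":16,"tz":1,"wx":0,"wy":0,"wz":0},{"grip":0,"tx":0,"ty":18,"tz":0,"wx":0,"wy":0,"wz":0},{"grip":0,"tx":0,"ty":18,"tz":0,"wx":0,"wy":0,"wz":0},{"grip":0,"tx":0,"ty":12,"tz":0,"wx":0,"wy":0,"wz":0},{"grip":0,"tx":0,"ty":6,"tz":0,"wx":0,"wy":0,"wz":0},{"grip":0,"tx":0,"ty":3,"tz":0,"wx":0,"wy":0,"wz":0},{"grip":0,"tx":0,"ty":2,"tz":0,"wx":0,"wy":0,"wz":0},{"grip":0,"tx":0,"ty":1.5,"tz":0,"wx":0,"wy":0,"wz":0},{"grip":0,"tx":0,"ty":0,"tz":0,"wx":0,"wy":0,"wz":0}]'
python3 -m handwheel '[{"grip":0,"tx":0,"ty":1,"tz":0,"wx":0,"wy":0,"wz":0},{"grip":0,"tx":0,"ty":0.5,"tz":0,"wx":0,"wy":0,"wz":0},{"grip":0,"tx":0,"ty":0,"tz":0,"wx":0,"wy":0,"wz":0}]'
```

```text
time_s: 14.53
eef_pos: [483.1, 259.5, 106.4]
ee_rot: [-0.49, 0.489, -0.51, 0.51]
force: [-0.5, 0.5, -3.5]
grip_width: 0.129
time_s: 14.78
eef_pos: [482.9, 259.7, 104.8]
ee_rot: [-0.49, 0.49, -0.51, 0.51]
force: [-1.0, -1.0, -3.4]
grip_width: 0.133
```

```bash
python3 -m handwheel '[{"grip":0,"tx":0,"ty":1,"tz":0,"wx":0,"wy":0,"wz":0},{"grip":0,"tx":0,"ty":1,"tz":0,"wx":0,"wy":0,"wz":0},{"grip":0,"tx":0,"ty":1,"tz":0,"wx":0,"wy":0,"wz":0},{"grip":0,"tx":0,"ty":0.7,"tz":0,"wx":0,"wy":0,"wz":0},{"grip":0,"tx":0,"ty":0,"tz":0,"wx":0,"wy":0,"wz":0}]'
python3 -m handwheel '[{"grip":0,"tx":0,"ty":0.6,"tz":0,"wx":0,"wy":0,"wz":0},{"grip":0,"tx":0,"ty":0.4,"tz":0,"wx":0,"wy":0,"wz":0},{"grip":0,"tx":0,"ty":0,"tz":0,"wx":0,"wy":0,"wz":0}]'
python3 -m handwheel '[{"grip":0,"tx":0,"ty":0.6,"tz":0,"wx":0,"wy":0,"wz":0},{"grip":0,"tx":0,"ty":0.4,"tz":0,"wx":0,"wy":0,"wz":0},{"grip":0,"tx":0,"ty":0,"tz":0,"wx":0,"wy":0,"wz":0}]'
```

```text
time_s: 15.2
eef_pos: [482.8, 259.6, 100.7]
ee_rot: [0.49, -0.49, 0.51, -0.51]
force: [-0.3, 0.2, -3.9]
grip_width: 0.13
time_s: 15.45
eef_pos: [482.9, 259.6, 99.8]
ee_rot: [0.49, -0.49, 0.51, -0.51]
force: [0.3, 0.1, -2.3]
grip_width: 0.134
time_s: 15.7
eef_pos: [483.0, 259.6, 99.1]
ee_rot: [-0.49, 0.49, -0.51, 0.51]
force: [-0.2, -1.6, -1.5]
grip_width: 0.129
```

```bash
python3 -m handwheel '[{"grip":0,"tx":0,"ty":0.6,"tz":0,"wx":0,"wy":0,"wz":0},{"grip":0,"tx":0,"ty":0.4,"tz":0,"wx":0,"wy":0,"wz":0},{"grip":0,"tx":0,"ty":0,"tz":0,"wx":0,"wy":0,"wz":0}]'
python3 -m handwheel '[{"grip":16,"tx":0,"ty":0,"tz":0,"wx":0,"wy":0,"wz":0},{"grip":22,"tx":0,"ty":0,"tz":0,"wx":0,"wy":0,"wz":0},{"grip":32,"tx":0,"ty":0,"tz":0,"wx":0,"wy":0,"wz":0},{"grip":40,"tx":0,"ty":0,"tz":0,"wx":0,"wy":0,"wz":0},{"grip":40,"tx":0,"ty":0,"tz":0,"wx":0,"wy":0,"wz":0},{"grip":40,"tx":0,"ty":0,"tz":0,"wx":0,"wy":0,"wz":0}]'
python3 -m handwheel '[{"grip":40,"tx":0,"ty":-6,"tz":0,"wx":0,"wy":0,"wz":0},{"grip":40,"tx":0,"ty":-12,"tz":0,"wx":0,"wy":0,"wz":0},{"grip":40,"tx":0,"ty":-20,"tz":0,"wx":0,"wy":0,"wz":0},{"grip":40,"tx":0,"ty":-25,"tz":0,"wx":0,"wy":0,"wz":0},{"grip":40,"tx":0,"ty":-25,"tz":0,"wx":0,"wy":0,"wz":0},{"grip":40,"tx":0,"ty":-20,"tz":0,"wx":0,"wy":0,"wz":0},{"grip":40,"tx":0,"ty":-10,"tz":0,"wx":0,"wy":0,"wz":0},{"grip":40,"tx":0,"ty":0,"tz":0,"wx":0,"wy":0,"wz":0}]'
python3 - <<'E'
from h import *
cap('wrist','w9.png'); cap('side','d9.png')
plan([554,0.3,200],0.115-np.pi/2,1)
plan([554,0.3,200],0,1)
E
```

```text
time_s: 15.95
eef_pos: [483.2, 259.7, 99.1]
ee_rot: [-0.49, 0.489, -0.51, 0.51]
force: [-2.6, -1.6, 8.2]
grip_width: 0.131
time_s: 16.45
eef_pos: [482.9, 259.6, 97.8]
ee_rot: [0.49, -0.49, 0.51, -0.51]
force: [0.1, 0.3, -0.1]
grip_width: 0.464
time_s: 17.12
eef_pos: [483.6, 259.9, 218.1]
ee_rot: [-0.491, 0.488, -0.509, 0.511]
force: [-1.1, -0.4, -0.2]
grip_width: 0.471
t 17.22 pos [482.6 259.5 215. ] j [0.28 0.38 1.45 0.   1.31 0.32] w 0.471 F [ 0.3 -0.1  0.1]
axes
 [[-0.041 -0.001  0.999]
 [-0.999 -0.    -0.041]
 [ 0.    -1.    -0.001]]
rot vec (tool) [1.000e-03 1.415e+00 1.000e-03]
shift in current tool [256.  15.  82.] | in goal-tool [-41.2  15.  265.7] | world [  71.4 -259.2  -15. ]
t 17.22 pos [482.6 259.5 215. ] j [0.28 0.38 1.45 0.   1.31 0.32] w 0.471 F [ 0.3 -0.1  0.1]
axes
 [[-0.041 -0.001  0.999]
 [-0.999 -0.    -0.041]
 [ 0.    -1.    -0.001]]
rot vec (tool) [ 0.001 -0.041  0.   ]
shift in current tool [256.  15.  82.] | in goal-tool [259.2  15.   71.4] | world [  71.4 -259.2  -15. ]
```

View pics/w9.png

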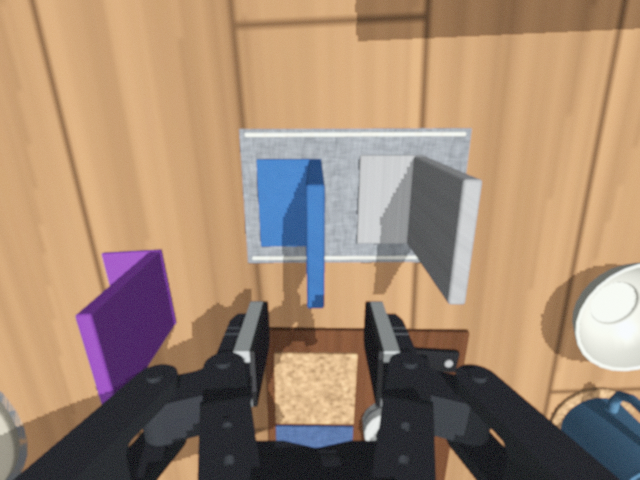

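View pics/d9.png

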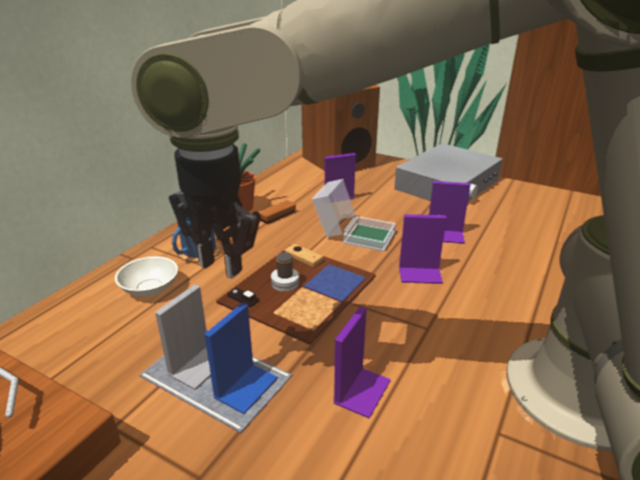

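Both bookends stand released on the mat and the clamp is untouched. Next the clamp: move over it and turn the jaws to lie along the box's y.

```bash
python3 -m handwheel '[{"grip":55,"tx":15,"ty":0,"tz":4.6,"wx":0,"wy":0,"wz":0},{"grip":55,"tx":30,"ty":0,"tz":9.5,"wx":0,"wy":0,"wz":0},{"grip":55,"tx":32,"ty":0,"tz":10.2,"wx":0,"wy":0,"wz":0},{"grip":55,"tx":32,"ty":0,"tz":10.2,"wx":0,"wy":0,"wz":0},{"grip":55,"tx":32,"ty":0,"tz":10.2,"wx":0,"wy":0,"wz":0},{"grip":55,"tx":32,"ty":0,"tz":10.2,"wx":0,"wy":0,"wz":0},{"grip":55,"tx":32,"ty":0,"tz":10.2,"wx":0,"wy":0,"wz":0},{"grip":55,"tx":28,"ty":0,"tz":9,"wx":0,"wy":0,"wz":0},{"grip":55,"tx":15,"ty":0,"tz":4.8,"wx":0,"wy":0,"wz":0},{"grip":55,"tx":8,"ty":0,"tz":3,"wx":0,"wy":0,"wz":0}]'
python3 -m handwheel '[{"grip":55,"tx":0,"ty":0,"tz":0,"wx":0,"wy":0.12,"wz":0},{"grip":55,"tx":0,"ty":0,"tz":0,"wx":0,"wy":0.12,"wz":0},{"grip":55,"tx":0,"ty":0,"tz":0,"wx":0,"wy":0.12,"wz":0},{"grip":55,"tx":0,"ty":0,"tz":0,"wx":0,"wy":0.12,"wz":0},{"grip":55,"tx":0,"ty":0,"tz":0,"wx":0,"wy":0.12,"wz":0},{"grip":55,"tx":0,"ty":0,"tz":0,"wx":0,"wy":0.12,"wz":0},{"grip":55,"tx":0,"ty":0,"tz":0,"wx":0,"wy":0.12,"wz":0},{"grip":55,"tx":0,"ty":0,"tz":0,"wx":0,"wy":0.12,"wz":0},{"grip":55,"tx":0,"ty":0,"tz":0,"wx":0,"wy":0.12,"wz":0},{"grip":55,"tx":0,"ty":0,"tz":0,"wx":0,"wy":0.12,"wz":0}]'
python3 -m handwheel '[{"grip":55,"tx":0,"ty":0,"tz":0,"wx":0,"wy":0.11,"wz":0},{"grip":55,"tx":0,"ty":0,"tz":0,"wx":0,"wy":0.105,"wz":0},{"grip":55,"tx":0,"ty":0,"tz":0,"wx":0,"wy":0,"wz":0},{"grip":55,"tx":0,"ty":0,"tz":0,"wx":0,"wy":0,"wz":0}]'
python3 - <<'E'
from h import *
plan([554,0.3,120],0.115-np.pi/2,1)
d=cap('wrist','w10.png'); print(proj(d,[554,.3,72]))
E
```

```text
time_s: 18.05
eef_pos: [554.0, -1.6, 214.1]
ee_rot: [0.488, -0.49, 0.512, -0.51]
force: [-0.1, -0.4, -0.5]
grip_width: 0.644
time_s: 18.88
eef_pos: [553.7, 1.3, 214.7]
ee_rot: [0.114, -0.115, 0.698, -0.697]
force: [-0.0, 0.2, -0.5]
grip_width: 0.645
time_s: 19.22
eef_pos: [553.9, 1.0, 215.1]
ee_rot: [0.041, -0.042, 0.706, -0.706]
force: [-0.6, 0.8, 0.5]
grip_width: 0.643
t 19.22 pos [553.9   1.  215.1] j [-0.21  0.39  1.43  0.    1.32  1.24] w 0.643 F [-0.6  0.8  0.5]
axes
 [[-0.993 -0.002  0.118]
 [-0.118  0.    -0.993]
 [ 0.001 -1.    -0.001]]
rot vec (tool) [0.001 0.004 0.001]
shift in current tool [-0.2 95.1  0.8] | in goal-tool [-0.  95.1  0.7] | world [  0.1  -0.7 -95.1]
[317.64701397 220.79661719]
```

View pics/w10.png

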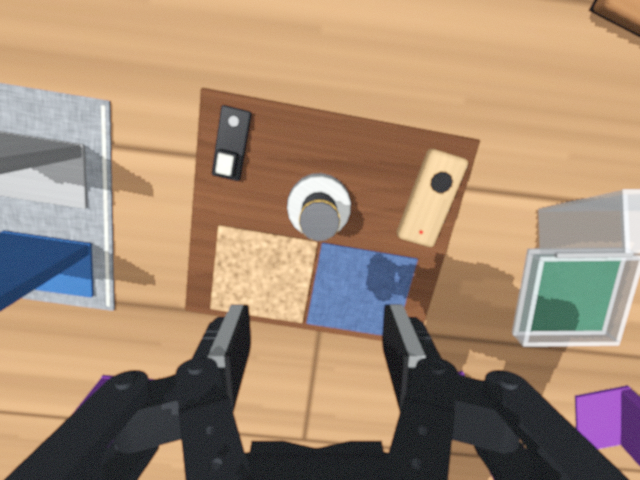

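The knob's top shows at (320,220), against a prediction of (318,221). I'll measure both pads from here and then descend.

```bash
python3 - <<'E'
from h import *
d=cap('wrist'); h=cv2.cvtColor(d['pixels'],cv2.COLOR_RGB2HSV)
def rect(mask,z,n):
    cs,_=cv2.findContours(mask,cv2.RETR_EXTERNAL,cv2.CHAIN_APPROX_NONE); c=max(cs,key=cv2.contourArea)
    P=np.array([ray(d,*p[0],z)[:2] for p in c],np.float32); r=cv2.minAreaRect(P); print(n,cv2.boundingRect(c),np.round(r[0],1),np.round(r[1],1),round(r[2],1))
roi=np.zeros(h.shape[:2],np.uint8); roi[222:325,205:316]=255
m=cv2.inRange(d['pixels'],(170,130,70),(255,235,190))&roi; rect(cv2.morphologyEx(m,cv2.MORPH_CLOSE,np.ones((7,7))),10,'cork')
roi[:]=0; roi[235:340,300:420]=255
m=cv2.inRange(h,(100,90,40),(125,255,255))&roi; rect(cv2.morphologyEx(m,cv2.MORPH_CLOSE,np.ones((5,5))),10,'blue')
# box rim
for p in ((527,248),(636,253),(623,345),(516,344)): print('rim',ray(d,*p,24).round(1))
print('knob',ray(d,320,219.5,72).round(1))
m=cv2.inRange(h,(65,60,30),(90,255,255)); roi[:]=0; roi[240:350,510:640]=255; rect(m&roi,4,'floor')
E
python3 -m handwheel '[{"grip":60,"tx":0,"ty":14,"tz":0.5,"wx":0,"wy":0,"wz":0},{"grip":60,"tx":0,"ty":22,"tz":0,"wx":0,"wy":0,"wz":0},{"grip":60,"tx":0,"ty":22,"tz":0,"wx":0,"wy":0,"wz":0},{"grip":60,"tx":0,"ty":22,"tz":0,"wx":0,"wy":0,"wz":0},{"grip":60,"tx":0,"ty":14,"tz":0,"wx":0,"wy":0,"wz":0},{"grip":60,"tx":0,"ty":0,"tz":0,"wx":0,"wy":0,"wz":0},{"grip":60,"tx":0,"ty":0,"tz":0,"wx":0,"wy":0,"wz":0}]'
python3 - <<'E'
from h import *
plan([554,0.3,38],0.115-np.pi/2,1)
d=cap('wrist','w11.png'); print(proj(d,[554,.3,72]))
E
```

```text
cork (205, 222, 111, 103) [470.6  48. ] [100.3 128.3] 86.1
blue (308, 244, 108, 91) [467.  -53.6] [94.1 89.8] 86.8
rim [ 537.3 -199.3   24. ]
rim [ 544.7 -302.4   24. ]
rim [ 445.9 -329.1   24. ]
rim [ 433.8 -219.7   24. ]
knob [555.3  -1.5  72. ]
floor (532, 262, 87, 68) [ 484.8 -275.8] [78.3 75.1] 7.5
time_s: 19.9
eef_pos: [554.2, 0.1, 121.8]
ee_rot: [0.041, -0.041, 0.706, -0.706]
force: [-0.0, 0.2, 0.9]
grip_width: 0.705
t 19.9 pos [5.542e+02 1.000e-01 1.218e+02] j [-0.21  0.48  1.55  0.    1.11  1.24] w 0.705 F [-0.   0.2  0.9]
axes
 [[-0.993 -0.001  0.116]
 [-0.116  0.    -0.993]
 [ 0.001 -1.    -0.   ]]
rot vec (tool) [0.    0.001 0.001]
shift in current tool [ 0.1 83.8 -0.2] | in goal-tool [ 0.1 83.8 -0.2] | world [ -0.2   0.2 -83.8]
[316.31046588 269.04116597]
```

View pics/w11.png

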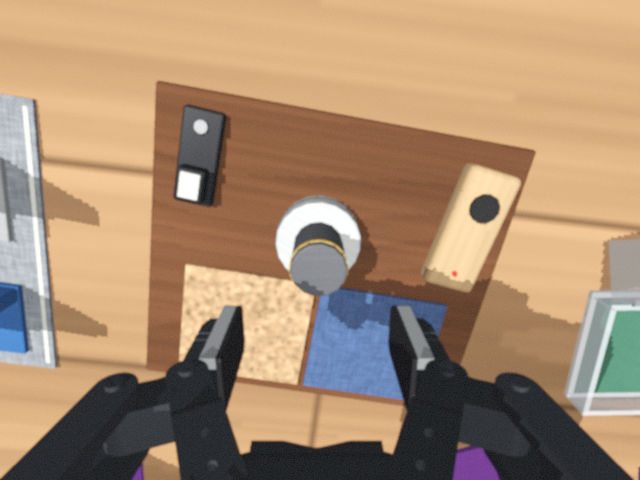

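The knob is centred between the fingers at (318,268), as predicted. Descending to the grip height.

```bash
python3 -m handwheel '[{"grip":60,"tx":0,"ty":14,"tz":0,"wx":0,"wy":0,"wz":0},{"grip":60,"tx":0,"ty":16,"tz":0,"wx":0,"wy":0,"wz":0},{"grip":60,"tx":0,"ty":16,"tz":0,"wx":0,"wy":0,"wz":0},{"grip":60,"tx":0,"ty":14,"tz":0,"wx":0,"wy":0,"wz":0},{"grip":60,"tx":0,"ty":12,"tz":0,"wx":0,"wy":0,"wz":0},{"grip":60,"tx":0,"ty":8,"tz":0,"wx":0,"wy":0,"wz":0},{"grip":60,"tx":0,"ty":2.5,"tz":0,"wx":0,"wy":0,"wz":0},{"grip":60,"tx":0,"ty":0,"tz":0,"wx":0,"wy":0,"wz":0},{"grip":60,"tx":0,"ty":0,"tz":0,"wx":0,"wy":0,"wz":0}]'
python3 - <<'E'
from h import *
plan([554,0.3,38],0.115-np.pi/2,1)
d=cap('wrist','w12.png')
E
```

```text
time_s: 20.7
eef_pos: [554.9, -0.1, 40.4]
ee_rot: [-0.041, 0.04, -0.706, 0.706]
force: [0.1, -0.2, -0.6]
grip_width: 0.7
t 20.7 pos [ 5.549e+02 -1.000e-01  4.040e+01] j [-0.21  0.6   1.61  0.    0.93  1.24] w 0.7 F [ 0.1 -0.2 -0.6]
axes
 [[-0.993  0.001  0.115]
 [-0.115 -0.    -0.993]
 [-0.001 -1.     0.   ]]
rot vec (tool) [-0.     0.    -0.001]
shift in current tool [ 0.8  2.3 -0.5] | in goal-tool [ 0.8  2.4 -0.5] | world [-0.9  0.4 -2.4]
```

View pics/w12.png

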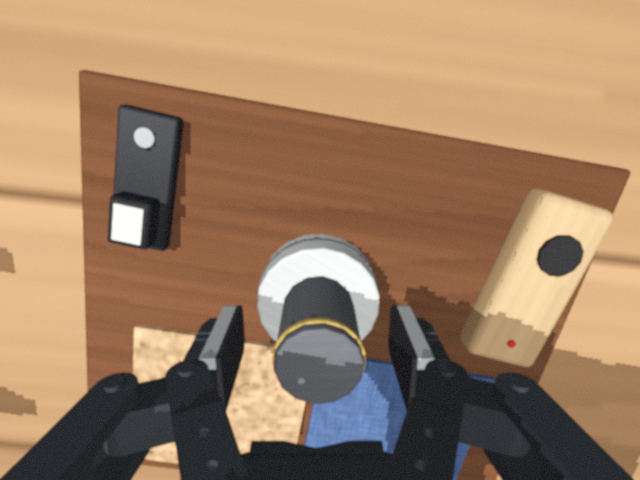

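Knob centred. Closing with 45 N, then lifting.

```bash
python3 -m handwheel '[{"grip":10,"tx":0,"ty":1.5,"tz":0,"wx":0,"wy":0,"wz":0},{"grip":10,"tx":0,"ty":0,"tz":0,"wx":0,"wy":0,"wz":0},{"grip":10,"tx":0,"ty":0,"tz":0,"wx":0,"wy":0,"wz":0},{"grip":10,"tx":0,"ty":0,"tz":0,"wx":0,"wy":0,"wz":0},{"grip":10,"tx":0,"ty":0,"tz":0,"wx":0,"wy":0,"wz":0},{"grip":10,"tx":0,"ty":0,"tz":0,"wx":0,"wy":0,"wz":0}]' 45
python3 -m handwheel '[{"grip":10,"tx":0,"ty":-4,"tz":0,"wx":0,"wy":0,"wz":0},{"grip":10,"tx":0,"ty":-10,"tz":0,"wx":0,"wy":0,"wz":0},{"grip":10,"tx":0,"ty":-20,"tz":0,"wx":0,"wy":0,"wz":0},{"grip":10,"tx":0,"ty":-25,"tz":0,"wx":0,"wy":0,"wz":0},{"grip":10,"tx":0,"ty":-30,"tz":0,"wx":0,"wy":0,"wz":0},{"grip":10,"tx":0,"ty":-30,"tz":0,"wx":0,"wy":0,"wz":0},{"grip":10,"tx":0,"ty":-22,"tz":0,"wx":0,"wy":0,"wz":0},{"grip":10,"tx":0,"ty":-12,"tz":0,"wx":0,"wy":0,"wz":0},{"grip":10,"tx":0,"ty":0,"tz":0,"wx":0,"wy":0,"wz":0}]'
python3 - <<'E'
from h import *
plan([489,-267,190],0.115-np.pi/2,1)
E
```

```text
time_s: 21.25
eef_pos: [554.5, -0.1, 38.3]
ee_rot: [-0.041, 0.04, -0.706, 0.706]
force: [-1.4, -0.1, 6.2]
grip_width: 0.365
time_s: 22.0
eef_pos: [555.2, -0.1, 194.1]
ee_rot: [-0.042, 0.039, -0.705, 0.706]
force: [-0.6, 1.1, -2.3]
grip_width: 0.36
t 22.0 pos [ 5.552e+02 -1.000e-01  1.941e+02] j [-0.21  0.41  1.47  0.    1.26  1.24] w 0.36 F [-0.6  1.1 -2.3]
axes
 [[-0.993  0.005  0.115]
 [-0.115 -0.001 -0.993]
 [-0.005 -1.     0.002]]
rot vec (tool) [-0.002 -0.    -0.005]
shift in current tool [ 96.4   4.1 257.5] | in goal-tool [ 96.4   4.1 257.5] | world [ -66.2 -266.9   -4.1]
```

```bash
python3 -m handwheel '[{"grip":10,"tx":6,"ty":0,"tz":16,"wx":0,"wy":0,"wz":0},{"grip":10,"tx":10,"ty":0,"tz":28,"wx":0,"wy":0,"wz":0},{"grip":10,"tx":12,"ty":0,"tz":32,"wx":0,"wy":0,"wz":0},{"grip":10,"tx":12,"ty":0,"tz":32,"wx":0,"wy":0,"wz":0},{"grip":10,"tx":12,"ty":0,"tz":32,"wx":0,"wy":0,"wz":0},{"grip":10,"tx":12,"ty":0,"tz":32,"wx":0,"wy":0,"wz":0},{"grip":10,"tx":12,"ty":0,"tz":32,"wx":0,"wy":0,"wz":0},{"grip":10,"tx":10,"ty":0,"tz":28,"wx":0,"wy":0,"wz":0},{"grip":10,"tx":7,"ty":0,"tz":18,"wx":0,"wy":0,"wz":0},{"grip":10,"tx":3,"ty":0,"tz":7,"wx":0,"wy":0,"wz":0}]'
python3 -m handwheel '[{"grip":10,"tx":0,"ty":0,"tz":0,"wx":0,"wy":0,"wz":0},{"grip":10,"tx":0,"ty":0,"tz":0,"wx":0,"wy":0,"wz":0}]'
python3 - <<'E'
from h import *
plan([489,-267,120],0.115-np.pi/2,1)
d=cap('wrist','w13.png'); cap('scene','s13.png')
print(proj(d,[489,-267,24]))
E
```

```text
time_s: 22.83
eef_pos: [487.0, -268.6, 189.7]
ee_rot: [0.039, -0.04, 0.706, -0.706]
force: [-0.5, -0.1, -3.7]
grip_width: 0.363
time_s: 23.0
eef_pos: [488.2, -265.5, 190.2]
ee_rot: [0.04, -0.041, 0.706, -0.705]
force: [-0.4, 0.1, -2.2]
grip_width: 0.358
t 23.0 pos [ 488.2 -265.5  190.2] j [-0.71  0.41  1.46  0.    1.26  0.75] w 0.358 F [-0.4  0.1 -2.2]
axes
 [[-0.993 -0.001  0.114]
 [-0.114  0.001 -0.993]
 [ 0.001 -1.    -0.001]]
rot vec (tool) [ 0.001 -0.     0.001]
shift in current tool [-0.6 70.2  1.7] | in goal-tool [-0.6 70.2  1.6] | world [  0.8  -1.5 -70.2]
[318.65199914 212.44566023]
```

View pics/w13.png

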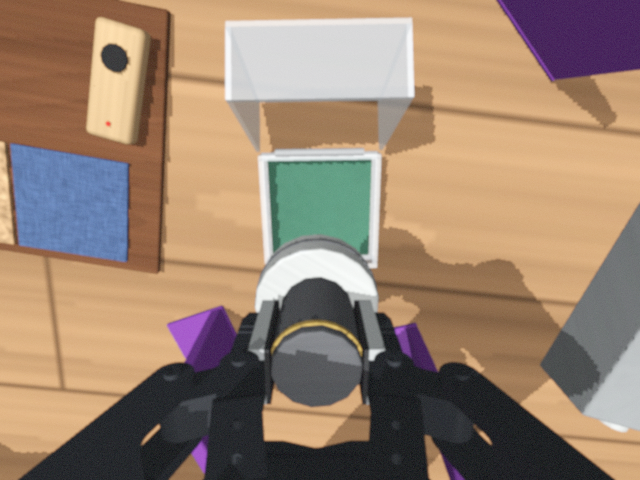

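View pics/s13.png

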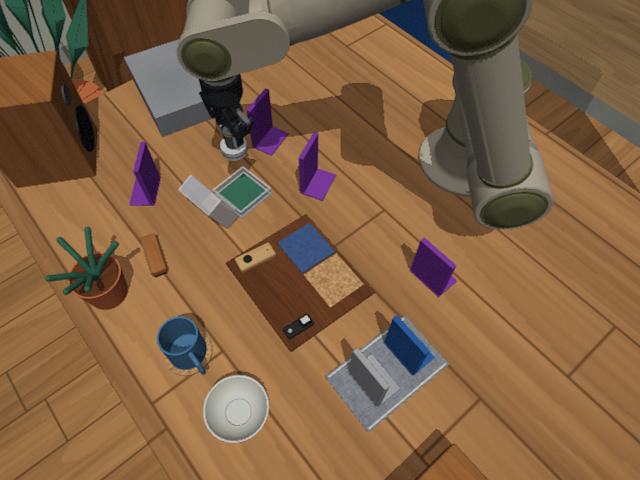

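The box rim shows from (259,155) to (381,153) at the hinge side and about row 265 at the near side, with the clamp hanging upright in front of it. I'll work out the box centre from those corners.

```bash
python3 - <<'E'
from h import *
d=cap('wrist')
for p in ((259,156),(381,153),(378,267)): print('rim',ray(d,*p,24).round(1))
for p in ((272,161),(370,161),(276,252),(368,250)): print('floor',ray(d,*p,4).round(1))
cv2.imwrite('pics/w13c.png',cv2.resize(d['pixels'][140:290,230:410,::-1],None,fx=4,fy=4,interpolation=cv2.INTER_CUBIC))
E
```

```text
rim [ 530.  -213.7   24. ]
rim [ 543.8 -310.1   24. ]
rim [ 446.2 -324.5   24. ]
floor [ 524.4 -222.3    4. ]
floor [ 534.2 -305.5    4. ]
floor [ 441.8 -232.6    4. ]
floor [ 453.8 -316.9    4. ]
```

View pics/w13c.png

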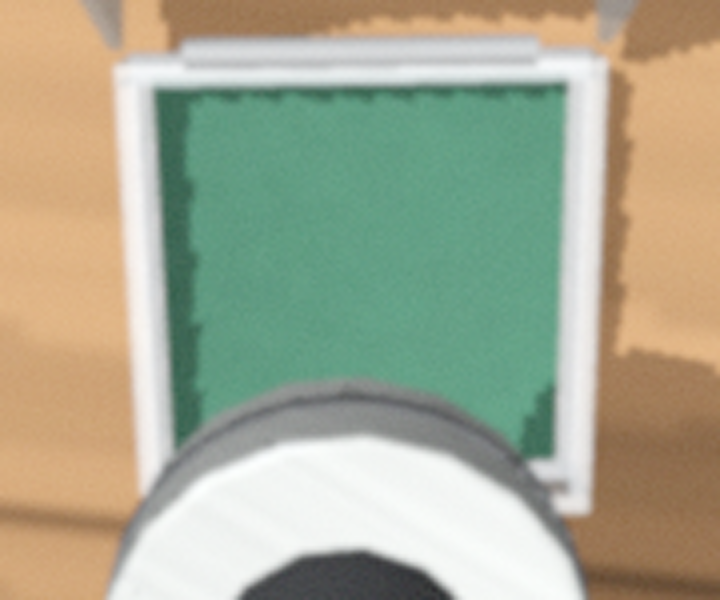

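The rim corners measure 97 × 99 mm, which fits the 98 mm box, and put its centre at (488,-269). Correcting by 3.5 mm and lowering.

```bash
python3 -m handwheel '[{"grip":10,"tx":0,"ty":10,"tz":3.5,"wx":0,"wy":0,"wz":0},{"grip":10,"tx":0,"ty":20,"tz":0,"wx":0,"wy":0,"wz":0},{"grip":10,"tx":0,"ty":25,"tz":0,"wx":0,"wy":0,"wz":0},{"grip":10,"tx":0,"ty":25,"tz":0,"wx":0,"wy":0,"wz":0},{"grip":10,"tx":0,"ty":20,"tz":0,"wx":0,"wy":0,"wz":0},{"grip":10,"tx":0,"ty":15,"tz":0,"wx":0,"wy":0,"wz":0},{"grip":10,"tx":0,"ty":8,"tz":0,"wx":0,"wy":0,"wz":0},{"grip":10,"tx":0,"ty":0,"tz":0,"wx":0,"wy":0,"wz":0},{"grip":10,"tx":0,"ty":0,"tz":0,"wx":0,"wy":0,"wz":0}]'
python3 - <<'E'
from h import *
plan([488.1,-269.1,40],0.115-np.pi/2,1)
cap('scene','s14.png');cap('side','d14.png')
a=cv2.imread('pics/s14.png')[100:250,150:350];b=cv2.imread('pics/d14.png')[130:280,280:480]
cv2.imwrite('pics/c14.png',cv2.resize(np.hstack([a,b]),None,fx=2,fy=2,interpolation=cv2.INTER_CUBIC))
E
```

```text
time_s: 23.9
eef_pos: [489.0, -269.7, 68.1]
ee_rot: [-0.041, 0.041, -0.706, 0.706]
force: [0.3, -0.0, -2.0]
grip_width: 0.364
t 23.9 pos [ 489.  -269.7   68.1] j [-0.71  0.56  1.58  0.    0.99  0.74] w 0.364 F [ 0.3 -0.  -2. ]
axes
 [[-0.993  0.     0.115]
 [-0.115 -0.    -0.993]
 [-0.    -1.     0.   ]]
rot vec (tool) [-0.  0. -0.]
shift in current tool [ 0.8 28.1 -0.7] | in goal-tool [ 0.8 28.1 -0.7] | world [ -0.9   0.6 -28.1]
```

View pics/c14.png

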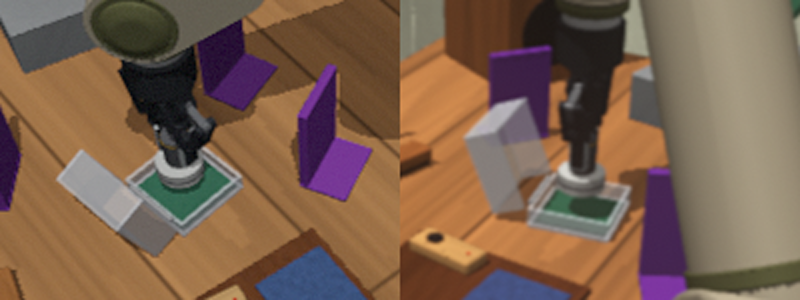

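The clamp is over the box opening and clear of the lid in both views. Lowering to the floor.

```bash
python3 -m handwheel '[{"grip":10,"tx":0,"ty":8,"tz":0,"wx":0,"wy":0,"wz":0},{"grip":10,"tx":0,"ty":8,"tz":0,"wx":0,"wy":0,"wz":0},{"grip":10,"tx":0,"ty":6,"tz":0,"wx":0,"wy":0,"wz":0},{"grip":10,"tx":0,"ty":4,"tz":0,"wx":0,"wy":0,"wz":0},{"grip":10,"tx":0,"ty":2,"tz":0,"wx":0,"wy":0,"wz":0},{"grip":10,"tx":0,"ty":0.5,"tz":0,"wx":0,"wy":0,"wz":0},{"grip":10,"tx":0,"ty":0,"tz":0,"wx":0,"wy":0,"wz":0}]'
python3 -m handwheel '[{"grip":10,"tx":0,"ty":0.7,"tz":0,"wx":0,"wy":0,"wz":0},{"grip":10,"tx":0,"ty":0.6,"tz":0,"wx":0,"wy":0,"wz":0},{"grip":10,"tx":0,"ty":0,"tz":0,"wx":0,"wy":0,"wz":0}]'
python3 -m handwheel '[{"grip":10,"tx":0,"ty":0.7,"tz":0,"wx":0,"wy":0,"wz":0},{"grip":10,"tx":0,"ty":0.6,"tz":0,"wx":0,"wy":0,"wz":0},{"grip":10,"tx":0,"ty":0,"tz":0,"wx":0,"wy":0,"wz":0}]'
```

```text
time_s: 24.58
eef_pos: [488.8, -269.9, 39.3]
ee_rot: [0.041, -0.041, 0.706, -0.706]
force: [0.5, 0.4, -2.7]
grip_width: 0.361
time_s: 24.83
eef_pos: [488.8, -269.8, 38.2]
ee_rot: [-0.041, 0.041, -0.706, 0.706]
force: [0.4, 0.1, -3.2]
grip_width: 0.362
time_s: 25.08
eef_pos: [488.7, -269.8, 36.7]
ee_rot: [0.041, -0.041, 0.706, -0.706]
force: [-0.5, 0.3, -3.2]
grip_width: 0.362
```

```bash
python3 -m handwheel '[{"grip":10,"tx":0,"ty":0.6,"tz":0,"wx":0,"wy":0,"wz":0},{"grip":10,"tx":0,"ty":0.4,"tz":0,"wx":0,"wy":0,"wz":0},{"grip":10,"tx":0,"ty":0,"tz":0,"wx":0,"wy":0,"wz":0}]'
python3 -m handwheel '[{"grip":10,"tx":0,"ty":0.6,"tz":0,"wx":0,"wy":0,"wz":0},{"grip":10,"tx":0,"ty":0.4,"tz":0,"wx":0,"wy":0,"wz":0},{"grip":10,"tx":0,"ty":0,"tz":0,"wx":0,"wy":0,"wz":0}]'
python3 -m handwheel '[{"grip":10,"tx":0,"ty":0.6,"tz":0,"wx":0,"wy":0,"wz":0},{"grip":10,"tx":0,"ty":0.4,"tz":0,"wx":0,"wy":0,"wz":0},{"grip":10,"tx":0,"ty":0,"tz":0,"wx":0,"wy":0,"wz":0}]'
```

```text
time_s: 25.33
eef_pos: [488.7, -269.8, 35.7]
ee_rot: [0.041, -0.041, 0.706, -0.706]
force: [0.1, -0.9, -2.5]
grip_width: 0.362
time_s: 25.58
eef_pos: [488.7, -269.8, 34.7]
ee_rot: [0.041, -0.041, 0.706, -0.706]
force: [0.0, 0.4, -1.8]
grip_width: 0.366
time_s: 25.83
eef_pos: [488.8, -269.9, 34.4]
ee_rot: [-0.041, 0.041, -0.706, 0.706]
force: [-3.1, 1.1, 4.3]
grip_width: 0.365
```

Contact. Releasing and lifting straight up.

```bash
python3 -m handwheel '[{"grip":34,"tx":0,"ty":0,"tz":0,"wx":0,"wy":0,"wz":0},{"grip":38,"tx":0,"ty":0,"tz":0,"wx":0,"wy":0,"wz":0},{"grip":46,"tx":0,"ty":0,"tz":0,"wx":0,"wy":0,"wz":0},{"grip":55,"tx":0,"ty":0,"tz":0,"wx":0,"wy":0,"wz":0},{"grip":55,"tx":0,"ty":0,"tz":0,"wx":0,"wy":0,"wz":0},{"grip":55,"tx":0,"ty":0,"tz":0,"wx":0,"wy":0,"wz":0}]'
python3 -m handwheel '[{"grip":55,"tx":0,"ty":-6,"tz":0,"wx":0,"wy":0,"wz":0},{"grip":55,"tx":0,"ty":-12,"tz":0,"wx":0,"wy":0,"wz":0},{"grip":55,"tx":0,"ty":-20,"tz":0,"wx":0,"wy":0,"wz":0},{"grip":55,"tx":0,"ty":-30,"tz":0,"wx":0,"wy":0,"wz":0},{"grip":55,"tx":0,"ty":-35,"tz":0,"wx":0,"wy":0,"wz":0},{"grip":55,"tx":0,"ty":-35,"tz":0,"wx":0,"wy":0,"wz":0},{"grip":55,"tx":0,"ty":-30,"tz":0,"wx":0,"wy":0,"wz":0},{"grip":55,"tx":0,"ty":-16,"tz":0,"wx":0,"wy":0,"wz":0},{"grip":55,"tx":0,"ty":0,"tz":0,"wx":0,"wy":0,"wz":0}]'
python3 - <<'E'
from h import *
d=cap('wrist','w15.png')
plan([482.9,259.6,215],-0.040,1)
E
```

```text
time_s: 26.33
eef_pos: [488.8, -269.8, 33.8]
ee_rot: [-0.041, 0.041, -0.706, 0.706]
force: [-0.1, 0.1, 0.0]
grip_width: 0.645
time_s: 27.08
eef_pos: [489.8, -270.6, 222.3]
ee_rot: [-0.043, 0.039, -0.704, 0.708]
force: [0.0, -1.2, 0.6]
grip_width: 0.646
t 27.13 pos [ 489.2 -270.1  219.7] j [-0.71  0.39  1.41  0.    1.33  0.74] w 0.642 F [ 0.3  0.5 -1.7]
axes
 [[-0.993  0.003  0.115]
 [-0.115 -0.002 -0.993]
 [-0.003 -1.     0.003]]
rot vec (tool) [-0.004 -1.416 -0.   ]
shift in current tool [ -54.5    3.4 -526.9] | in goal-tool [-529.     4.7  -27.5] | world [ -6.3 529.7  -4.7]
```

View pics/w15.png

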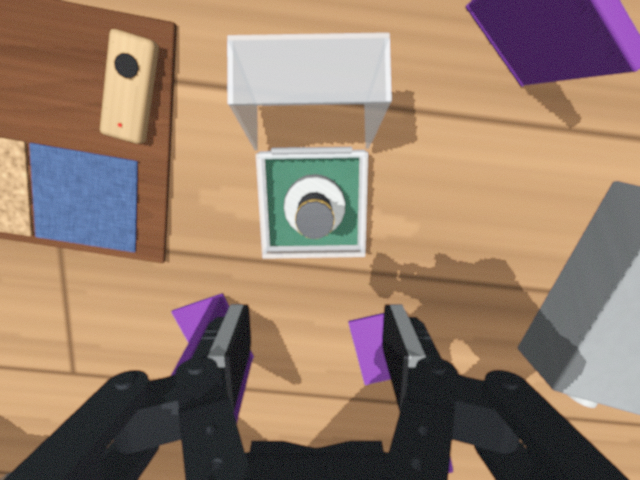

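The clamp stands upright in the middle of the box, with the disc at (315,207) inside the rim. Next is the blue bookend.

```bash
python3 -m handwheel '[{"grip":45,"tx":-2,"ty":0,"tz":-20,"wx":0,"wy":0,"wz":0},{"grip":45,"tx":-3.5,"ty":0,"tz":-34,"wx":0,"wy":0,"wz":0},{"grip":45,"tx":-3.5,"ty":0,"tz":-34,"wx":0,"wy":0,"wz":0},{"grip":45,"tx":-3.5,"ty":0,"tz":-34,"wx":0,"wy":0,"wz":0},{"grip":45,"tx":-3.5,"ty":0,"tz":-34,"wx":0,"wy":0,"wz":0},{"grip":45,"tx":-3.5,"ty":0,"tz":-34,"wx":0,"wy":0,"wz":0},{"grip":45,"tx":-3.5,"ty":0,"tz":-34,"wx":0,"wy":0,"wz":0},{"grip":45,"tx":-3.5,"ty":0,"tz":-34,"wx":0,"wy":0,"wz":0},{"grip":45,"tx":-3.5,"ty":0,"tz":-34,"wx":0,"wy":0,"wz":0},{"grip":45,"tx":-3.5,"ty":0,"tz":-34,"wx":0,"wy":0,"wz":0}]'
python3 -m handwheel '[{"grip":45,"tx":-3.5,"ty":0,"tz":-34,"wx":0,"wy":0,"wz":0},{"grip":45,"tx":-3.5,"ty":0,"tz":-34,"wx":0,"wy":0,"wz":0},{"grip":45,"tx":-3.5,"ty":0,"tz":-34,"wx":0,"wy":0,"wz":0},{"grip":45,"tx":-3.5,"ty":0,"tz":-34,"wx":0,"wy":0,"wz":0},{"grip":45,"tx":-3.5,"ty":0,"tz":-34,"wx":0,"wy":0,"wz":0},{"grip":45,"tx":-2,"ty":0,"tz":-20,"wx":0,"wy":0,"wz":0},{"grip":45,"tx":-1,"ty":0,"tz":-11,"wx":0,"wy":-0.1,"wz":0},{"grip":45,"tx":0,"ty":0,"tz":0,"wx":0,"wy":-0.12,"wz":0}]'
python3 -m handwheel '[{"grip":45,"tx":0,"ty":0,"tz":0,"wx":0,"wy":-0.12,"wz":0},{"grip":45,"tx":0,"ty":0,"tz":0,"wx":0,"wy":-0.12,"wz":0},{"grip":45,"tx":0,"ty":0,"tz":0,"wx":0,"wy":-0.12,"wz":0},{"grip":45,"tx":0,"ty":0,"tz":0,"wx":0,"wy":-0.12,"wz":0},{"grip":45,"tx":0,"ty":0,"tz":0,"wx":0,"wy":-0.12,"wz":0},{"grip":45,"tx":0,"ty":0,"tz":0,"wx":0,"wy":-0.12,"wz":0},{"grip":45,"tx":0,"ty":0,"tz":0,"wx":0,"wy":-0.12,"wz":0},{"grip":45,"tx":0,"ty":0,"tz":0,"wx":0,"wy":-0.12,"wz":0},{"grip":45,"tx":0,"ty":0,"tz":0,"wx":0,"wy":-0.12,"wz":0},{"grip":45,"tx":0,"ty":0,"tz":0,"wx":0,"wy":-0.116,"wz":0}]'
python3 -m handwheel '[{"grip":45,"tx":0,"ty":0,"tz":0,"wx":0,"wy":0,"wz":0},{"grip":45,"tx":0,"ty":0,"tz":0,"wx":0,"wy":0,"wz":0}]'
python3 - <<'E'
from h import *
d=cap('wrist','w16.png')
plan([482.9,259.6,215],-0.040,1); print(proj(d,[482.9,259.6,133]))
E
```

```text
time_s: 27.97
eef_pos: [483.8, 59.6, 216.6]
ee_rot: [0.04, -0.041, 0.706, -0.706]
force: [0.6, -0.1, 0.6]
grip_width: 0.53
time_s: 28.63
eef_pos: [481.0, 261.9, 216.1]
ee_rot: [0.119, -0.121, 0.697, -0.697]
force: [-0.1, -0.3, -0.4]
grip_width: 0.525
time_s: 29.47
eef_pos: [481.5, 259.7, 216.3]
ee_rot: [0.491, -0.492, 0.509, -0.508]
force: [0.9, 0.1, 0.4]
grip_width: 0.526
time_s: 29.63
eef_pos: [481.7, 259.8, 216.8]
ee_rot: [0.488, -0.49, 0.511, -0.51]
force: [-0.2, 0.2, 0.2]
grip_width: 0.529
t 29.68 pos [481.7 259.8 217. ] j [0.28 0.37 1.45 0.   1.32 0.32] w 0.528 F [ 0.1  0.7 -0.6]
axes
 [[-0.044 -0.001  0.999]
 [-0.999 -0.    -0.044]
 [ 0.    -1.    -0.001]]
rot vec (tool) [ 0.001 -0.004  0.   ]
shift in current tool [0.2 2.  1.2] | in goal-tool [0.2 2.  1.2] | world [ 1.2 -0.2 -2. ]
[319.73354012 249.39979038]
```

View pics/w16.png

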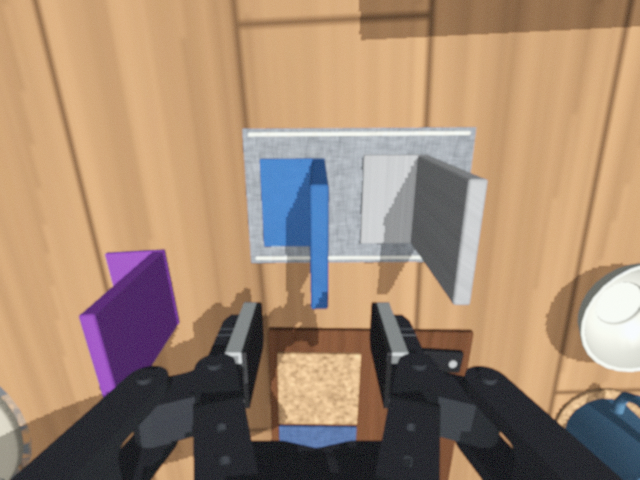

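The blue wall's top (320,175–307) lies centred below the fingers. Descending and gripping.

```bash
python3 -m handwheel '[{"grip":45,"tx":0,"ty":14,"tz":1.2,"wx":0,"wy":0.002,"wz":0},{"grip":45,"tx":0,"ty":20,"tz":0,"wx":0,"wy":0,"wz":0},{"grip":45,"tx":0,"ty":22,"tz":0,"wx":0,"wy":0,"wz":0},{"grip":45,"tx":0,"ty":22,"tz":0,"wx":0,"wy":0,"wz":0},{"grip":45,"tx":0,"ty":18,"tz":0,"wx":0,"wy":0,"wz":0},{"grip":45,"tx":0,"ty":12,"tz":0,"wx":0,"wy":0,"wz":0},{"grip":45,"tx":0,"ty":7,"tz":0,"wx":0,"wy":0,"wz":0},{"grip":45,"tx":0,"ty":2,"tz":0,"wx":0,"wy":0,"wz":0},{"grip":45,"tx":0,"ty":0,"tz":0,"wx":0,"wy":0,"wz":0}]'
python3 -m handwheel '[{"grip":0,"tx":0,"ty":0,"tz":0,"wx":0,"wy":0,"wz":0},{"grip":0,"tx":0,"ty":0,"tz":0,"wx":0,"wy":0,"wz":0},{"grip":0,"tx":0,"ty":0,"tz":0,"wx":0,"wy":0,"wz":0},{"grip":0,"tx":0,"ty":0,"tz":0,"wx":0,"wy":0,"wz":0},{"grip":0,"tx":0,"ty":0,"tz":0,"wx":0,"wy":0,"wz":0},{"grip":0,"tx":0,"ty":0,"tz":0,"wx":0,"wy":0,"wz":0}]' 60
python3 -m handwheel '[{"grip":0,"tx":0,"ty":-4,"tz":0,"wx":0,"wy":0,"wz":0},{"grip":0,"tx":0,"ty":-8,"tz":0,"wx":0,"wy":0,"wz":0},{"grip":0,"tx":0,"ty":-14,"tz":0,"wx":0,"wy":0,"wz":0},{"grip":0,"tx":0,"ty":-20,"tz":0,"wx":0,"wy":0,"wz":0},{"grip":0,"tx":0,"ty":-20,"tz":0,"wx":0,"wy":0,"wz":0},{"grip":0,"tx":0,"ty":-16,"tz":0,"wx":0,"wy":0,"wz":0},{"grip":0,"tx":0,"ty":-8,"tz":0,"wx":0,"wy":0,"wz":0},{"grip":0,"tx":0,"ty":0,"tz":0,"wx":0,"wy":0,"wz":0}]'
python3 - <<'E'
from h import *
plan([503.3,-54.5,185],-0.056,1)
E
```

```text
time_s: 30.43
eef_pos: [483.2, 259.8, 100.7]
ee_rot: [0.489, -0.489, 0.511, -0.511]
force: [-0.3, -0.2, 0.4]
grip_width: 0.523
time_s: 30.93
eef_pos: [483.7, 260.0, 101.6]
ee_rot: [-0.49, 0.489, -0.51, 0.511]
force: [-0.8, 0.6, 5.8]
grip_width: 0.128
time_s: 31.6
eef_pos: [483.7, 260.0, 192.4]
ee_rot: [-0.49, 0.489, -0.51, 0.511]
force: [-0.0, -0.5, -2.7]
grip_width: 0.129
t 31.6 pos [483.7 260.  192.4] j [ 0.28  0.4   1.48 -0.    1.26  0.32] w 0.129 F [-0.  -0.5 -2.7]
axes
 [[-0.042  0.003  0.999]
 [-0.999  0.001 -0.042]
 [-0.001 -1.     0.003]]
rot vec (tool) [-0.003  0.014 -0.001]
shift in current tool [313.4   7.3  32.7] | in goal-tool [312.9   7.4  37.2] | world [  19.6 -314.5   -7.4]
```

```bash
python3 -m handwheel '[{"grip":0,"tx":16,"ty":0,"tz":1,"wx":0,"wy":0.002,"wz":0},{"grip":0,"tx":33,"ty":0,"tz":3.5,"wx":0,"wy":0.002,"wz":0},{"grip":0,"tx":37,"ty":0,"tz":4,"wx":0,"wy":0.002,"wz":0},{"grip":0,"tx":37,"ty":0,"tz":4,"wx":0,"wy":0.002,"wz":0},{"grip":0,"tx":37,"ty":0,"tz":4,"wx":0,"wy":0.002,"wz":0},{"grip":0,"tx":37,"ty":0,"tz":4,"wx":0,"wy":0.002,"wz":0},{"grip":0,"tx":37,"ty":0,"tz":4,"wx":0,"wy":0.002,"wz":0},{"grip":0,"tx":37,"ty":0,"tz":4,"wx":0,"wy":0,"wz":0},{"grip":0,"tx":27,"ty":0,"tz":4,"wx":0,"wy":0,"wz":0},{"grip":0,"tx":14,"ty":0,"tz":3,"wx":0,"wy":0,"wz":0}]'
python3 -m handwheel '[{"grip":0,"tx":0,"ty":0,"tz":0,"wx":0,"wy":0,"wz":0},{"grip":0,"tx":0,"ty":0,"tz":0,"wx":0,"wy":0,"wz":0}]'
python3 - <<'E'
from h import *
plan([505,-53,115],-0.056,1)
cap('wrist','w17.png')
E
```

```text
time_s: 32.43
eef_pos: [502.4, -56.6, 189.6]
ee_rot: [0.485, -0.486, 0.515, -0.514]
force: [0.1, 0.1, -3.1]
grip_width: 0.129
time_s: 32.6
eef_pos: [502.4, -53.8, 189.7]
ee_rot: [0.485, -0.486, 0.515, -0.513]
force: [0.3, 0.8, -3.3]
grip_width: 0.129
t 32.6 pos [502.4 -53.8 189.7] j [-0.34  0.31  1.62  0.    1.22 -0.28] w 0.129 F [ 0.3  0.8 -3.3]
axes
 [[-0.058 -0.002  0.998]
 [-0.998  0.001 -0.058]
 [-0.001 -1.    -0.002]]
rot vec (tool) [ 0.002 -0.002 -0.001]
shift in current tool [-0.9 74.7  2.7] | in goal-tool [-1.  74.7  2.5] | world [  2.6   0.8 -74.7]
```

View pics/w17.png

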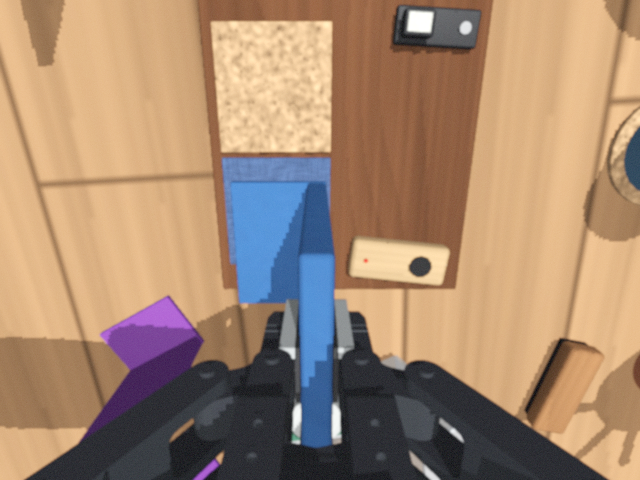

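The bookend hangs over the blue pad. Lowering; I expect contact near TCP z 107.

```bash
python3 -m handwheel '[{"grip":0,"tx":-1,"ty":10,"tz":1.5,"wx":0,"wy":0,"wz":0},{"grip":0,"tx":0,"ty":16,"tz":1,"wx":0,"wy":0,"wz":0},{"grip":0,"tx":0,"ty":18,"tz":0,"wx":0,"wy":0,"wz":0},{"grip":0,"tx":0,"ty":14,"tz":0,"wx":0,"wy":0,"wz":0},{"grip":0,"tx":0,"ty":8,"tz":0,"wx":0,"wy":0,"wz":0},{"grip":0,"tx":0,"ty":5,"tz":0,"wx":0,"wy":0,"wz":0},{"grip":0,"tx":0,"ty":3,"tz":0,"wx":0,"wy":0,"wz":0},{"grip":0,"tx":0,"ty":1,"tz":0,"wx":0,"wy":0,"wz":0},{"grip":0,"tx":0,"ty":0,"tz":0,"wx":0,"wy":0,"wz":0},{"grip":0,"tx":0,"ty":0,"tz":0,"wx":0,"wy":0,"wz":0}]'
python3 - <<'E'
from h import *
plan([505,-53,107],-0.056,1)
E
```

```text
time_s: 33.48
eef_pos: [505.8, -52.7, 116.4]
ee_rot: [-0.486, 0.486, -0.513, 0.514]
force: [-0.6, 0.0, -3.4]
grip_width: 0.132
t 33.48 pos [505.8 -52.7 116.4] j [-0.33  0.4   1.7   0.    1.04 -0.28] w 0.132 F [-0.6  0.  -3.4]
axes
 [[-0.056  0.001  0.998]
 [-0.998 -0.    -0.056]
 [ 0.    -1.     0.001]]
rot vec (tool) [-0.001  0.     0.   ]
shift in current tool [ 0.3  9.4 -0.8] | in goal-tool [ 0.3  9.4 -0.8] | world [-0.8 -0.3 -9.4]
```

```bash
python3 -m handwheel '[{"grip":0,"tx":0,"ty":2,"tz":-1,"wx":0,"wy":0,"wz":0},{"grip":0,"tx":0,"ty":1.5,"tz":0,"wx":0,"wy":0,"wz":0},{"grip":0,"tx":0,"ty":1,"tz":0,"wx":0,"wy":0,"wz":0},{"grip":0,"tx":0,"ty":0,"tz":0,"wx":0,"wy":0,"wz":0}]'
python3 -m handwheel '[{"grip":0,"tx":0,"ty":0.6,"tz":0,"wx":0,"wy":0,"wz":0},{"grip":0,"tx":0,"ty":0.4,"tz":0,"wx":0,"wy":0,"wz":0},{"grip":0,"tx":0,"ty":0,"tz":0,"wx":0,"wy":0,"wz":0}]'
python3 -m handwheel '[{"grip":0,"tx":0,"ty":0.6,"tz":0,"wx":0,"wy":0,"wz":0},{"grip":0,"tx":0,"ty":0.4,"tz":0,"wx":0,"wy":0,"wz":0},{"grip":0,"tx":0,"ty":0,"tz":0,"wx":0,"wy":0,"wz":0}]'
```

```text
time_s: 33.82
eef_pos: [504.4, -52.6, 111.1]
ee_rot: [0.486, -0.486, 0.514, -0.514]
force: [-0.1, -1.0, -4.5]
grip_width: 0.128
time_s: 34.07
eef_pos: [504.5, -52.6, 110.2]
ee_rot: [0.486, -0.486, 0.514, -0.514]
force: [-0.4, 0.5, -2.8]
grip_width: 0.133
time_s: 34.32
eef_pos: [504.7, -52.7, 109.7]
ee_rot: [-0.486, 0.486, -0.514, 0.514]
force: [-0.6, 0.5, 1.2]
grip_width: 0.133
```

Contact at 109.7. A slight press, release, lift.

```bash
python3 -m handwheel '[{"grip":0,"tx":0,"ty":0.5,"tz":0,"wx":0,"wy":0,"wz":0},{"grip":0,"tx":0,"ty":0,"tz":0,"wx":0,"wy":0,"wz":0},{"grip":16,"tx":0,"ty":0,"tz":0,"wx":0,"wy":0,"wz":0},{"grip":22,"tx":0,"ty":0,"tz":0,"wx":0,"wy":0,"wz":0},{"grip":32,"tx":0,"ty":0,"tz":0,"wx":0,"wy":0,"wz":0},{"grip":40,"tx":0,"ty":0,"tz":0,"wx":0,"wy":0,"wz":0},{"grip":40,"tx":0,"ty":0,"tz":0,"wx":0,"wy":0,"wz":0},{"grip":40,"tx":0,"ty":0,"tz":0,"wx":0,"wy":0,"wz":0}]'
python3 -m handwheel '[{"grip":40,"tx":0,"ty":-6,"tz":0,"wx":0,"wy":0,"wz":0},{"grip":40,"tx":0,"ty":-12,"tz":0,"wx":0,"wy":0,"wz":0},{"grip":40,"tx":0,"ty":-20,"tz":0,"wx":0,"wy":0,"wz":0},{"grip":40,"tx":0,"ty":-25,"tz":0,"wx":0,"wy":0,"wz":0},{"grip":40,"tx":0,"ty":-25,"tz":0,"wx":0,"wy":0,"wz":0},{"grip":40,"tx":0,"ty":-15,"tz":0,"wx":0,"wy":0,"wz":0},{"grip":40,"tx":0,"ty":-7,"tz":0,"wx":0,"wy":0,"wz":0},{"grip":40,"tx":0,"ty":0,"tz":0,"wx":0,"wy":0,"wz":0}]'
python3 - <<'E'
from h import *
d=cap('wrist','w18.png')
plan([577.8,257.4,220],-0.04,1)
E
```

```text
time_s: 34.98
eef_pos: [504.5, -52.7, 108.8]
ee_rot: [0.486, -0.486, 0.514, -0.514]
force: [-0.1, 0.2, -0.3]
grip_width: 0.469
time_s: 35.65
eef_pos: [505.0, -52.8, 220.2]
ee_rot: [-0.486, 0.485, -0.513, 0.515]
force: [0.3, -0.1, 0.8]
grip_width: 0.468
t 35.7 pos [504.5 -52.7 218.8] j [-0.34  0.28  1.57  0.    1.29 -0.28] w 0.468 F [ 0.3 -0.3 -0.2]
axes
 [[-0.056  0.     0.998]
 [-0.998 -0.    -0.056]
 [ 0.    -1.     0.   ]]
rot vec (tool) [-0.    -0.016  0.   ]
shift in current tool [-313.7   -1.2   55.8] | in goal-tool [-312.7   -1.2   60.9] | world [ 73.3 310.1   1.2]
```

View pics/w18.png

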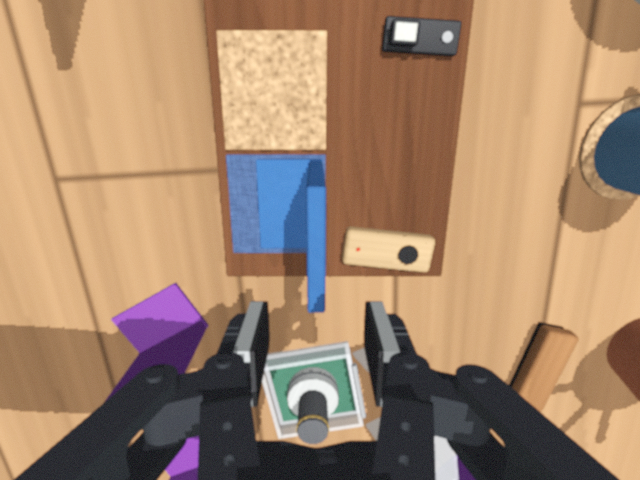

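The blue bookend stands square on the blue pad as before. Now the steel one.

```bash
python3 -m handwheel '[{"grip":45,"tx":-20,"ty":0,"tz":4,"wx":0,"wy":-0.002,"wz":0},{"grip":45,"tx":-33,"ty":0,"tz":6,"wx":0,"wy":-0.002,"wz":0},{"grip":45,"tx":-35,"ty":0,"tz":6.3,"wx":0,"wy":-0.002,"wz":0},{"grip":45,"tx":-35,"ty":0,"tz":6.3,"wx":0,"wy":-0.002,"wz":0},{"grip":45,"tx":-35,"ty":0,"tz":6.3,"wx":0,"wy":-0.002,"wz":0},{"grip":45,"tx":-35,"ty":0,"tz":6.3,"wx":0,"wy":-0.002,"wz":0},{"grip":45,"tx":-35,"ty":0,"tz":6.3,"wx":0,"wy":-0.002,"wz":0},{"grip":45,"tx":-35,"ty":0,"tz":6.3,"wx":0,"wy":-0.002,"wz":0},{"grip":45,"tx":-32,"ty":0,"tz":6,"wx":0,"wy":0,"wz":0},{"grip":45,"tx":-18,"ty":0,"tz":3.5,"wx":0,"wy":0,"wz":0}]'
python3 -m handwheel '[{"grip":45,"tx":0,"ty":0,"tz":0,"wx":0,"wy":0,"wz":0},{"grip":45,"tx":0,"ty":0,"tz":0,"wx":0,"wy":0,"wz":0}]'
python3 - <<'E'
from h import *
d=cap('wrist','w19.png')
plan([577.8,257.4,99],-0.04,1); print(proj(d,[577.8,257.4,133]))
E
```

```text
time_s: 36.53
eef_pos: [576.0, 260.4, 216.6]
ee_rot: [0.49, -0.491, 0.51, -0.509]
force: [-1.2, 0.1, 0.2]
grip_width: 0.527
time_s: 36.7
eef_pos: [576.0, 257.7, 216.9]
ee_rot: [0.489, -0.491, 0.51, -0.509]
force: [-0.1, -0.7, -0.1]
grip_width: 0.528
t 36.75 pos [576.1 256.8 217.4] j [ 0.23  0.56  1.16 -0.    1.42  0.27] w 0.529 F [0.4 0.4 0.6]
axes
 [[-0.04  -0.002  0.999]
 [-0.999 -0.001 -0.04 ]
 [ 0.001 -1.    -0.002]]
rot vec (tool) [0.002 0.    0.001]
shift in current tool [ -0.8 118.4   1.9] | in goal-tool [ -0.6 118.4   1.7] | world [   1.7    0.6 -118.4]
[320.77993589 249.45189812]
```

View pics/w19.png

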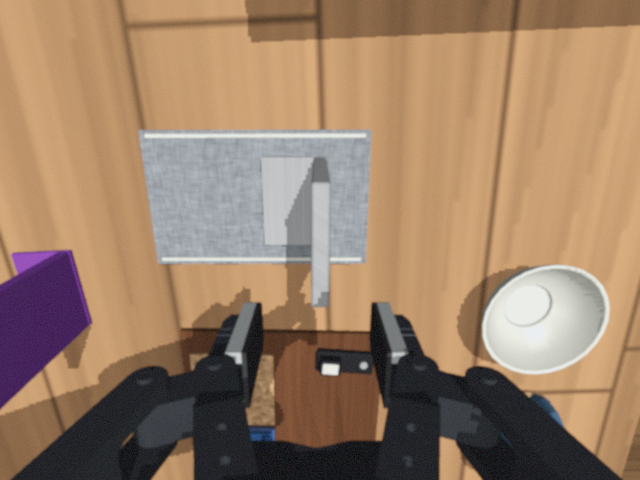

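The steel wall's top (320,183–305) is centred under the fingers. Descending and gripping.

```bash
python3 -m handwheel '[{"grip":45,"tx":-0.5,"ty":14,"tz":1.5,"wx":0,"wy":0,"wz":0},{"grip":45,"tx":0,"ty":20,"tz":0,"wx":0,"wy":0,"wz":0},{"grip":45,"tx":0,"ty":22,"tz":0,"wx":0,"wy":0,"wz":0},{"grip":45,"tx":0,"ty":22,"tz":0,"wx":0,"wy":0,"wz":0},{"grip":45,"tx":0,"ty":18,"tz":0,"wx":0,"wy":0,"wz":0},{"grip":45,"tx":0,"ty":12,"tz":0,"wx":0,"wy":0,"wz":0},{"grip":45,"tx":0,"ty":7,"tz":0,"wx":0,"wy":0,"wz":0},{"grip":45,"tx":0,"ty":2,"tz":0,"wx":0,"wy":0,"wz":0},{"grip":45,"tx":0,"ty":0,"tz":0,"wx":0,"wy":0,"wz":0}]'
python3 -m handwheel '[{"grip":0,"tx":0,"ty":0,"tz":0,"wx":0,"wy":0,"wz":0},{"grip":0,"tx":0,"ty":0,"tz":0,"wx":0,"wy":0,"wz":0},{"grip":0,"tx":0,"ty":0,"tz":0,"wx":0,"wy":0,"wz":0},{"grip":0,"tx":0,"ty":0,"tz":0,"wx":0,"wy":0,"wz":0},{"grip":0,"tx":0,"ty":0,"tz":0,"wx":0,"wy":0,"wz":0},{"grip":0,"tx":0,"ty":0,"tz":0,"wx":0,"wy":0,"wz":0}]' 60
python3 -m handwheel '[{"grip":0,"tx":0,"ty":-4,"tz":0,"wx":0,"wy":0,"wz":0},{"grip":0,"tx":0,"ty":-8,"tz":0,"wx":0,"wy":0,"wz":0},{"grip":0,"tx":0,"ty":-14,"tz":0,"wx":0,"wy":0,"wz":0},{"grip":0,"tx":0,"ty":-20,"tz":0,"wx":0,"wy":0,"wz":0},{"grip":0,"tx":0,"ty":-20,"tz":0,"wx":0,"wy":0,"wz":0},{"grip":0,"tx":0,"ty":-16,"tz":0,"wx":0,"wy":0,"wz":0},{"grip":0,"tx":0,"ty":-8,"tz":0,"wx":0,"wy":0,"wz":0},{"grip":0,"tx":0,"ty":0,"tz":0,"wx":0,"wy":0,"wz":0}]'
python3 - <<'E'
from h import *
plan([508.8,44,185],-0.057,1)
E
```

```text
time_s: 37.5
eef_pos: [578.2, 257.3, 102.0]
ee_rot: [-0.49, 0.49, -0.51, 0.51]
force: [1.0, -0.3, 0.2]
grip_width: 0.527
time_s: 38.0
eef_pos: [578.7, 257.9, 102.8]
ee_rot: [-0.491, 0.489, -0.509, 0.51]
force: [1.9, -0.2, 5.7]
grip_width: 0.132
time_s: 38.67
eef_pos: [578.4, 257.9, 193.6]
ee_rot: [-0.491, 0.489, -0.509, 0.51]
force: [0.2, -0.7, -2.5]
grip_width: 0.133
t 38.67 pos [578.4 257.9 193.6] j [0.23 0.58 1.2  0.   1.36 0.27] w 0.133 F [ 0.2 -0.7 -2.5]
axes
 [[-0.04   0.003  0.999]
 [-0.999  0.001 -0.04 ]
 [-0.001 -1.     0.003]]
rot vec (tool) [-0.003  0.017 -0.001]
shift in current tool [216.5   8.2 -61.1] | in goal-tool [217.5   8.6 -57.3] | world [ -69.6 -213.9   -8.6]
```

```bash
python3 -m handwheel '[{"grip":0,"tx":12,"ty":0,"tz":-4,"wx":0,"wy":0.002,"wz":0},{"grip":0,"tx":24,"ty":0,"tz":-7,"wx":0,"wy":0.002,"wz":0},{"grip":0,"tx":26,"ty":0,"tz":-7,"wx":0,"wy":0.002,"wz":0},{"grip":0,"tx":26,"ty":0,"tz":-7,"wx":0,"wy":0.002,"wz":0},{"grip":0,"tx":26,"ty":0,"tz":-7,"wx":0,"wy":0.002,"wz":0},{"grip":0,"tx":26,"ty":0,"tz":-7,"wx":0,"wy":0.002,"wz":0},{"grip":0,"tx":26,"ty":0,"tz":-7,"wx":0,"wy":0.002,"wz":0},{"grip":0,"tx":22,"ty":0,"tz":-6,"wx":0,"wy":0.002,"wz":0},{"grip":0,"tx":14,"ty":0,"tz":-4,"wx":0,"wy":0,"wz":0},{"grip":0,"tx":8,"ty":0,"tz":-2,"wx":0,"wy":0,"wz":0}]'
python3 -m handwheel '[{"grip":0,"tx":0,"ty":0,"tz":0,"wx":0,"wy":0,"wz":0},{"grip":0,"tx":0,"ty":0,"tz":0,"wx":0,"wy":0,"wz":0}]'
python3 - <<'E'
from h import *
plan([508.8,44,113],-0.057,1)
cap('wrist','w20.png')
E
```

```text
time_s: 39.5
eef_pos: [508.9, 49.4, 190.8]
ee_rot: [0.485, -0.486, 0.515, -0.514]
force: [0.8, 0.9, -3.3]
grip_width: 0.13
time_s: 39.67
eef_pos: [509.9, 51.1, 191.4]
ee_rot: [0.486, -0.486, 0.514, -0.514]
force: [0.1, 0.9, -3.5]
grip_width: 0.136
t 39.67 pos [509.9  51.1 191.4] j [-0.13  0.32  1.6   0.    1.23 -0.07] w 0.136 F [ 0.1  0.9 -3.5]
axes
 [[-0.056 -0.001  0.998]
 [-0.998  0.    -0.056]
 [-0.    -1.    -0.001]]
rot vec (tool) [ 0.001  0.001 -0.   ]
shift in current tool [ 7.2 78.3 -0.6] | in goal-tool [ 7.2 78.4 -0.7] | world [ -1.1  -7.1 -78.4]
```

View pics/w20.png

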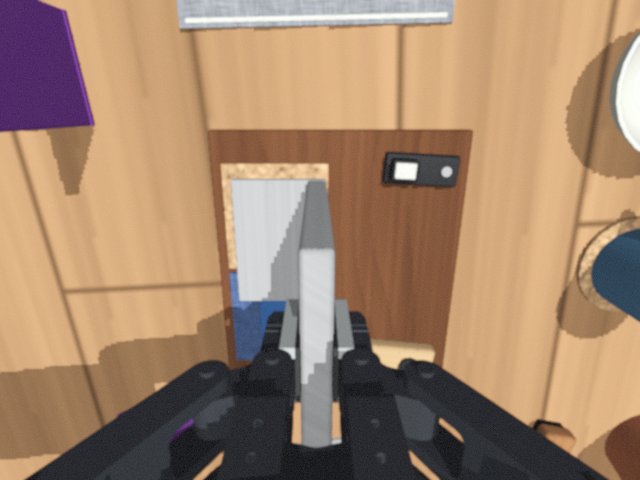

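The steel bookend hangs above the cork pad, clear of the blue one. Shifting 6.5 mm, then lowering; I expect contact near 109–110.

```bash
python3 -m handwheel '[{"grip":0,"tx":3.5,"ty":0,"tz":0,"wx":0,"wy":0,"wz":0},{"grip":0,"tx":3,"ty":6,"tz":-0.8,"wx":0,"wy":0,"wz":0},{"grip":0,"tx":0,"ty":14,"tz":0,"wx":0,"wy":0,"wz":0},{"grip":0,"tx":0,"ty":18,"tz":0,"wx":0,"wy":0,"wz":0},{"grip":0,"tx":0,"ty":16,"tz":0,"wx":0,"wy":0,"wz":0},{"grip":0,"tx":0,"ty":10,"tz":0,"wx":0,"wy":0,"wz":0},{"grip":0,"tx":0,"ty":6,"tz":0,"wx":0,"wy":0,"wz":0},{"grip":0,"tx":0,"ty":3,"tz":0,"wx":0,"wy":0,"wz":0},{"grip":0,"tx":0,"ty":0,"tz":0,"wx":0,"wy":0,"wz":0},{"grip":0,"tx":0,"ty":0,"tz":0,"wx":0,"wy":0,"wz":0}]'
python3 - <<'E'
from h import *
plan([508.8,44,110],-0.057,1)
E
```

```text
time_s: 40.55
eef_pos: [509.2, 44.3, 119.4]
ee_rot: [-0.486, 0.486, -0.513, 0.514]
force: [0.4, 0.2, -2.8]
grip_width: 0.129
t 40.55 pos [509.2  44.3 119.4] j [-0.14  0.4   1.69 -0.    1.05 -0.09] w 0.129 F [ 0.4  0.2 -2.8]
axes
 [[-0.056  0.001  0.998]
 [-0.998 -0.    -0.056]
 [ 0.    -1.     0.001]]
rot vec (tool) [-0.001  0.001  0.   ]
shift in current tool [ 0.3  9.4 -0.4] | in goal-tool [ 0.3  9.4 -0.3] | world [-0.4 -0.3 -9.4]
```

```bash
python3 -m handwheel '[{"grip":0,"tx":0,"ty":2.5,"tz":0,"wx":0,"wy":0,"wz":0},{"grip":0,"tx":0,"ty":2,"tz":0,"wx":0,"wy":0,"wz":0},{"grip":0,"tx":0,"ty":1.5,"tz":0,"wx":0,"wy":0,"wz":0},{"grip":0,"tx":0,"ty":0,"tz":0,"wx":0,"wy":0,"wz":0}]'
python3 -m handwheel '[{"grip":0,"tx":0,"ty":0.6,"tz":0,"wx":0,"wy":0,"wz":0},{"grip":0,"tx":0,"ty":0.4,"tz":0,"wx":0,"wy":0,"wz":0},{"grip":0,"tx":0,"ty":0,"tz":0,"wx":0,"wy":0,"wz":0}]'
python3 -m handwheel '[{"grip":0,"tx":0,"ty":0.6,"tz":0,"wx":0,"wy":0,"wz":0},{"grip":0,"tx":0,"ty":0.4,"tz":0,"wx":0,"wy":0,"wz":0},{"grip":0,"tx":0,"ty":0,"tz":0,"wx":0,"wy":0,"wz":0}]'
```

```text
time_s: 40.88
eef_pos: [508.7, 44.3, 112.6]
ee_rot: [0.486, -0.486, 0.514, -0.514]
force: [0.6, 0.3, -2.8]
grip_width: 0.133
time_s: 41.13
eef_pos: [508.8, 44.3, 111.8]
ee_rot: [0.486, -0.486, 0.514, -0.514]
force: [-0.6, 0.5, -1.7]
grip_width: 0.132
time_s: 41.38
eef_pos: [508.9, 44.3, 110.9]
ee_rot: [-0.486, 0.486, -0.514, 0.514]
force: [-1.0, 0.4, -2.5]
grip_width: 0.131
```

```bash
python3 -m handwheel '[{"grip":0,"tx":0,"ty":0.6,"tz":0,"wx":0,"wy":0,"wz":0},{"grip":0,"tx":0,"ty":0.4,"tz":0,"wx":0,"wy":0,"wz":0},{"grip":0,"tx":0,"ty":0,"tz":0,"wx":0,"wy":0,"wz":0}]'
```

```text
time_s: 41.63
eef_pos: [509.1, 44.2, 110.8]
ee_rot: [-0.486, 0.486, -0.513, 0.514]
force: [-2.1, -0.1, 7.5]
grip_width: 0.132
```

Contact. Releasing and lifting.

```bash
python3 -m handwheel '[{"grip":16,"tx":0,"ty":0,"tz":0,"wx":0,"wy":0,"wz":0},{"grip":22,"tx":0,"ty":0,"tz":0,"wx":0,"wy":0,"wz":0},{"grip":32,"tx":0,"ty":0,"tz":0,"wx":0,"wy":0,"wz":0},{"grip":40,"tx":0,"ty":0,"tz":0,"wx":0,"wy":0,"wz":0},{"grip":40,"tx":0,"ty":0,"tz":0,"wx":0,"wy":0,"wz":0},{"grip":40,"tx":0,"ty":0,"tz":0,"wx":0,"wy":0,"wz":0}]'
python3 -m handwheel '[{"grip":40,"tx":0,"ty":-6,"tz":0,"wx":0,"wy":0,"wz":0},{"grip":40,"tx":0,"ty":-12,"tz":0,"wx":0,"wy":0,"wz":0},{"grip":40,"tx":0,"ty":-20,"tz":0,"wx":0,"wy":0,"wz":0},{"grip":40,"tx":0,"ty":-25,"tz":0,"wx":0,"wy":0,"wz":0},{"grip":40,"tx":0,"ty":-25,"tz":0,"wx":0,"wy":0,"wz":0},{"grip":40,"tx":0,"ty":-20,"tz":0,"wx":0,"wy":0,"wz":0},{"grip":40,"tx":0,"ty":-10,"tz":0,"wx":0,"wy":0,"wz":0},{"grip":40,"tx":0,"ty":0,"tz":0,"wx":0,"wy":0,"wz":0},{"grip":40,"tx":0,"ty":0,"tz":0,"wx":0,"wy":0,"wz":0}]'
python3 - <<'E'
from h import *
d=cap('wrist','w21.png'); cap('side','d21.png'); cap('scene','s21.png')
print(sense()['eef_pos'])
a=cv2.imread('pics/d21.png')[140:340,200:400];b=cv2.imread('pics/s21.png')[160:360,200:400]
cv2.imwrite('pics/c21.png',cv2.resize(np.hstack([a,b]),None,fx=2,fy=2,interpolation=cv2.INTER_CUBIC))
E
```

```text
time_s: 42.13
eef_pos: [508.8, 44.3, 109.8]
ee_rot: [0.486, -0.486, 0.514, -0.514]
force: [0.6, -0.5, 0.4]
grip_width: 0.47
time_s: 42.88
eef_pos: [508.6, 44.4, 227.3]
ee_rot: [0.486, -0.486, 0.514, -0.514]
force: [-0.9, -1.0, -0.7]
grip_width: 0.465
[508.2920828   44.38169768 226.42915505]
```

View pics/w21.png

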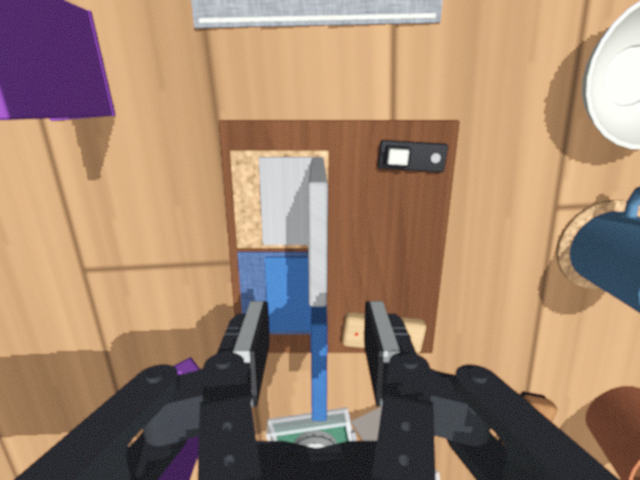

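View pics/c21.png

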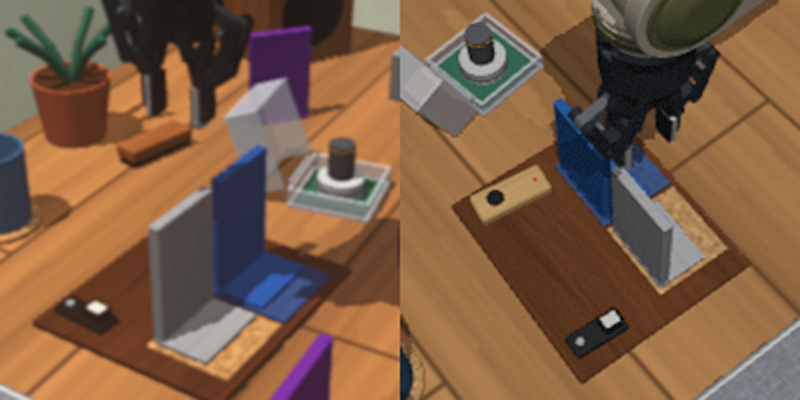

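Both bookends stand square on their pads, matching the first wrist view. The clamp is upright in the box, the gauge and remote look unmoved, and the gripper is clear of everything. Handing in.

```bash
python3 - <<'E'
from h import *
d0=cv2.imread('pics/w1.png').astype(int)
import pickle
a,b=pickle.load(open('cams.pkl','rb')); im=cv2.imread('pics/d21.png')[:,:,::-1].astype(int)
df=np.abs(im-np.array(b['pixels']).astype(int)).sum(2)>90
for n,(u,v,w,h) in dict(gauge=(222,280,40,30),steel_blue=(270,205,95,125)).items(): print(n,df[v:v+h,u:u+w].mean().round(3))
print(ctrl.finish_job())
E
```

```text
gauge 0.0
steel_blue 0.021
the job is handed in; nothing more can be done
None
```

The job is done and handed in at about 43 s of the 101 s allowed. The hand-in reports no verdict.

**What I did:**
1. I moved the steel bookend and then the blue one onto the grey mat, about 95 mm apart. The clamp stayed where it was.
2. I put the clamp upright in its box.
3. I stood the blue bookend and then the steel one back on their own pads. Each piece was lowered until the force reading showed contact before I let go.

**Last checks:**
- **Bookends:** both stand upright and square on their pads, feet towards the robot. I let go of each within about 1 mm of where I had gripped it at the start. In the side camera, about 2% of the pixels around them differ from the first picture.
- **Clamp:** it stands upright in the box, roughly in the middle. I lowered it within about 1 mm of the box centre I had measured.
- **Gauge and remote:** the side camera shows no change around the gauge. I compared the remote only by eye, and it looks unmoved.
- **Gripper:** it is open and clear of everything.

**Disagreements:** my early box-centre estimates differed by about 10 mm between the floor and the rim. A close view of the rim corners, 97 × 99 mm against the 98 mm given, settled it. My first height for the pads was also 1–2 mm lower than the contact heights suggested.

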